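# Clamp a resin-mounted specimen in the engraving fixture

## Robot

A 6-joint arm with a two-finger parallel gripper is mounted at the origin on a cart in front of the work surface, level with it; the furniture and walls round the work are solid. World frame = base frame: x ahead of the robot, y to its left, z up, the work surface at z = 0. Lengths are in mm, angles in rad, forces in N, time in s.
With the tool pointing down it reaches from about 275 to 1000 mm from the base axis. Payload 8.4 kg.
Tool frame: the origin (TCP) lies on the centre line of the jaws, within the pads' length; the fingertips stand 17 mm ahead of it and the grasp point (between the pads) lies 2 mm behind it; z points along the fingers, y is the line along which they close (so a half turn about z gives the same grasp; the last joint's range is limited). The gripper opens to 85 mm and grips with 20 to 120 N. Pads are 22 mm wide; open, the fingers measure 114 mm over their backs; the gripper's body (76 mm by 85 mm) begins 54 mm behind the grasp point. The pads swing forward as they close: fully open they stand 13 mm farther back than shut.
Start: joints at [1.121, 0.353, 1.633, -0, 1.155, -0.002], TCP at [270.614, 563.379, 223.781] pointing down, gripper open.
Joint ranges: [-2.63, 2.63], [-0.92, 2.1], [0.06, 2.66], [-1.3, 4.44], [0, 2.69], [-3.02, 3.02]. Speed limits (rad/s): [2.22, 2.22, 2.79, 3.14, 3.14, 3.14].

## Interface

Orientations are given as [roll, pitch, yaw] about the fixed x, y, z axes, in that order (R = Rz(yaw) Ry(pitch) Rx(roll)).
In Python, from rig import r, eyes gives the robot as it stands. The module is installed in compiled form; this text tells all that it offers.
- The arm moves only by the shell command python3 -m inch 'ROWS' [FORCE]. ROWS is JSON, a list of rows, each a list of 7 numbers: the shift along the tool's x, y, z in m, then the turn, a rotation vector about the tool's x, y, z in degrees, then the closure, from -1 (fully open) to 1 (shut). In form: [[x, y, z, rx, ry, rz, gripper], ...]. A call has 1 to 8 rows; each row shifts and turns the commanded pose from where the row before left it, along the tool's axes as they then stand; what a row does not reach is not made up. A row lasts 1/10 s, in which the tool goes at most 50 mm and 8.59 degrees, less where a joint would pass 70% of its speed; a pose out of reach is approached as far as the arm can. A call with a gripper value outside its range is refused whole. The fingers move at their own pace and stop on an object; FORCE is the grip in N (left out, the last holds). Time passes only in rows, so rows that do not move let the fingers close. It gives the time, the measured TCP pose, the force, the opening and the grip force at its end, in the units of the state.
- r.sense(): the state, without advancing time (a new reading comes with each control period).
- eyes.grab_frame(name): name is "side" or "top"; returns a dict with "img" (480x640x3 uint8, blue, green, red), "fx", "fy", "cx", "cy" (pixels), "D" ([k1, k2, p1, p2, k3] as OpenCV has them; the pictures are not rectified), "R" (3x3) and "t" (3): a world point X has camera coordinates R X + t. Camera axes: x right, y down, z forward; pixel columns grow to the right and rows downward; lengths in mm; the calibration is good to about 2 mm. A picture is of the moment at which its call begins. There is no depth.
- r.sign_off(): hands the job in; it is judged then, once.
The state is a dict: "clock": time; "qpos": joint angles; "qvel": joint speeds; "joint_efforts": joint torques, N m; "eef_pos": TCP position; "tcp_rot": TCP orientation; "contact_force": force on the tool from outside, world axes, zero at the start; "wrist_torque": the same for the moment, N m; "opening": opening from 0.0 (shut) to 1.0 (fully open); "grasp_force": force on a finger pad.
Only numpy, scipy, OpenCV 4.12 (cv2) and the standard library are available. Lean on these libraries where they do the work, as an engineer would, in place of code of your own. Each camera call takes 0.05 s, during which the arm holds its last target. There are 200 camera calls.

## Task

Clamp the resin-mounted specimen that stands on the plate of the clamping fixture, ready for engraving its side. With a fingertip push it along the plate until it sits home against both bars of the V locator, then swing the clamp strap round with a finger until its pad is centred over the specimen, and then push the cam lever fully down to lock it. Only push: do not lift or tip the specimen, and leave the other things on the bench where they are.

Things in the scene. Friction and masses are not known exactly. Their poses are not given: they have to be found in the camera images.
- fixture: Clamping fixture, fixed to the bench: a steel plate 150 mm (x) by 190 mm (y), top 16 mm above the bench. Origin: centre of its underside; x points to its back (away from the robot), y to its left. Right: the V locator, two aluminium bars 12 mm thick, 14 mm high above the plate, 90 degrees apart, the V open to the front (-x). Left: the post that carries strap and cam lever.
- nest (a point): Point on the plate's top where the centre of the specimen's underside is when it sits home, touching both bars of the V; x = 20, y = -45 mm in the fixture's frame. The V's mouth is about 55 mm wide and lies 7 mm in front of this point.
- post (a point): Point on the plate's top on the vertical axis about which strap and lever turn together; x = 20, y = 40 mm in the fixture's frame, 85 mm left of the nest. The boss round it is 29 mm across (38 at the foot) and 18 mm high.
- specimen: The specimen to clamp: a green resin mount, a cylinder 30 mm across and 19 mm high, 25 to 50 g, standing loose on the plate in front of the V, 32 to 45 mm from the nest in x and up to 10 mm to the side. Origin: centre of its underside, 16 mm above the bench on the plate.
- clamp_strap (a joint): Angle a of the strap about the post (rad). 0: pad exactly over the nest; positive: swung clear to the front. The strap points from the post along (-sin a, -cos a) in the fixture's frame. Range -0.5 to 2.1, no stop or detent at 0; starts at 1.35 to 1.9. Turns stiffly (0.22 N m, about 3 N at the pad), stays where left. The cam lever turns with it, on the other side of the post from the pad.
- strap_end (a point): On the strap's centre line, on its top face, 100 mm from the post's axis. The strap is a flat steel bar 26 mm wide and 10 mm thick, reaching 103 mm from the post's axis; with the lever up its underside is 46 mm and its top 56 mm above the bench. A nut with a screw end (10 mm high) stands on it above the pad.
- clamp_pad: Rubber pad under the strap, a disc 20 mm across and 5 mm thick, 85 mm from the post's axis. Origin: centre of its underside, 37 mm above the bench with the lever up, 2 mm clear of the specimen's top. It is sprung (4 N/mm, 6 N preload): the cam lowers the strap evenly with the lever's angle, by 4 mm in all, and presses the pad on the specimen with 10 to 15 N.
- cam_lever (a joint): Angle of the cam lever about its level pin (rad). 0: up, the lever rises 1.15 rad (66 degrees) above level, leaning away from the pad; grows as it is pushed down; 1.16: at its stop, lying level and pointing away from the pad. The cam locks itself: the lever stays where left. Starts at 0 to 0.12; takes about 3 N at the grip.
- lever_pin (a point): Centre of the lever's pin, on the post's axis, 75 mm above the bench. The lever reaches 112 mm from here.
- lever_grip (a point): Middle of the upper face of the lever's black grip, 85 mm along the lever from the pin. The grip is 54 mm long, 26 mm wide and 14 mm thick (this point is 7 mm above the lever's middle line).
- hex_key: Bystander, loose: bent steel hex key, 34 x 98 x 8 mm, lying on the bench along the right side of the fixture. Leave it alone.
- waiting_specimen: Bystander, loose: another resin mount standing on the bench to the right of the fixture, black, 30 mm across and 16 mm high; not to be clamped now. Leave it alone.
- tweezers: Bystander, loose: steel tweezers, 120 mm long, lying on the bench behind the fixture's plate. Leave it alone.
- timer: Bystander, loose: small white timer, 60 x 62 x 17 mm, lying on the bench to the left of the fixture. Leave it alone.
- screwdriver: Bystander, loose: screwdriver, 178 mm long, lying on the bench near the right edge. Leave it alone.
Mind the look-alikes: they are no part of the job. What is shaped like the specimen but blue or white is not meant.

How it is judged (in metres and radians):
On the way, in this order (a step that is already met when the one before it is completed fails the run):
1. the specimen is pushed home in the V, the strap still clear and the lever up (horizontal distance between specimen and nest below 0.003 m and height (world z) of specimen below 0.0185 m and value of joint cam_lever below 0.45 rad), for 0.2 s.
2. the strap's pad is swung centrally over the specimen, the lever still up (all of step 1 and horizontal distance between clamp_pad and nest below 0.007 m), for 0.2 s.
3. the cam lever is pushed fully down (horizontal distance between specimen and nest below 0.003 m and horizontal distance between clamp_pad and nest below 0.007 m and value of joint cam_lever above 1.08 rad), for 0.2 s.
At the end, for the whole second after the job is handed in: The specimen stands flat on the plate within 3 mm of its home in the V, the pad's centre is within 7 mm of the nest's centre, the cam lever is down past 1.08 rad (within about 5 degrees of its stop), and the pad presses on the specimen with more than 6 N (all of step 3 and height (world z) of specimen below 0.0185 m and angle between specimen's own z axis and vertical below 0.06 rad and contact force between clamp_pad and specimen above 6 N and linear speed of specimen below 0.01 m/s); the robot touches nothing.
It fails at once if the specimen is lifted off the plate by more than 8 mm (height (world z) of specimen above 0.024 m).
It fails at once if the specimen is tipped by more than about 17 degrees (angle between specimen's own z axis and vertical above 0.3 rad).
It fails at once if one of the other loose things is moved by more than 15 mm (distance of any of hex_key, waiting_specimen, tweezers, timer, screwdriver from where it was at the start of the episode above 0.015 m).
It also fails if it takes over 70 s, if anything falls off the work surface, if the arm or the gripper's body presses on something with over 40 N, if the wrist force passes 120 N, or if a joint passes its speed limit or range.

## Working session

There is one attempt and no reset: what is moved stays moved. The work goes in short steps, Python scripts to look and compute and a shell command to move; the robot and the scene stay as the last step left them, time stands still between calls to the robot, and variables do not carry over. Pictures are saved under pics/ and viewed, at most 10 in all, crops included, and the job is handed in when it is done.

```bash
mkdir -p pics; python3 - <<'E'
from rig import r, eyes
import cv2,numpy as np
s=r.sense();print({k:np.round(v,3).tolist() for k,v in s.items()})
for n in("side","top"):
    f=eyes.grab_frame(n);cv2.imwrite(f"pics/{n}0.png",f["img"])
    R=np.array(f["R"]);print(n,f["fx"],f["fy"],f["cx"],f["cy"],f["D"],"C",(-R.T@np.array(f["t"])).round(1),R.round(3).tolist())
E
```

```text
{'clock': 0.0, 'qpos': [1.121, 0.354, 1.634, 0.0, 1.155, -0.002], 'qvel': [-0.002, -0.002, -0.001, 0.0, 0.0, 0.0], 'joint_efforts': [0.0, -60.525, -34.206, -0.0, 0.009, 0.0], 'eef_pos': [270.39, 562.954, 223.063], 'tcp_rot': [-3.14, -0.0, 2.694], 'contact_force': [0.096, 0.921, -0.074], 'wrist_torque': [-0.029, 0.022, -0.046], 'grasp_force': 0.0, 'opening': 0.997}
side 587.7862405448453 587.7862405448453 326.2887679495109 232.23112432926476 [-0.07411257  0.          0.          0.          0.        ] C [-451.6 -361.9  772.3] [[0.198, -0.98, 0.006], [-0.546, -0.115, -0.83], [0.814, 0.162, -0.558]]
top 615.079565437522 615.079565437522 318.17233723777446 235.21670793670273 [0.02935439 0.         0.         0.         0.        ] C [ 451.1 -152.1 1250.4] [[-0.005, -1.0, -0.008], [-0.997, 0.006, -0.077], [0.077, 0.008, -0.997]]
```

View pics/side0.png

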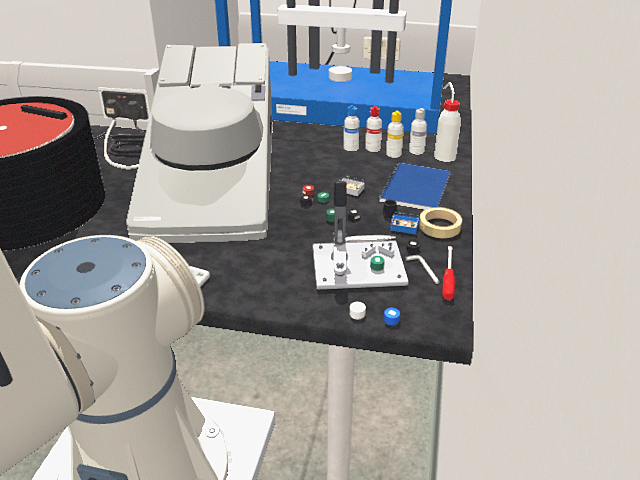

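View pics/top0.png

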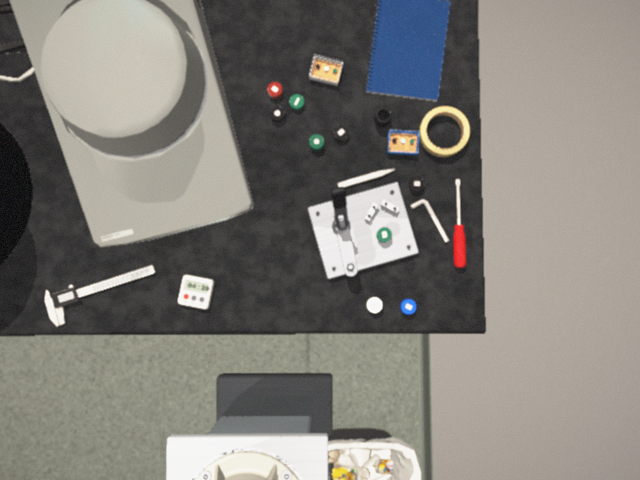

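Top view: the plate centre is near (363,231). The green mount on the plate is at (384,235), the strap's nut at (350,268) and the lever at (340,205). Things that could be taken for the specimen: green mounts off the plate at (297,101) and (317,142), white (374,305), blue (408,307), black (417,184), and red (275,90). I choose (384,235), the green one on the plate in front of the V.

```bash
cat > h.py <<'E'
import cv2,numpy as np
from rig import r,eyes
def K(f): return np.array([[f["fx"],0,f["cx"]],[0,f["fy"],f["cy"]],[0,0,1]])
def ray(f,p):
    u=cv2.undistortPoints(np.array(p,float).reshape(-1,1,2),K(f),np.array(f["D"])).reshape(-1,2)
    R=np.array(f["R"]);t=np.array(f["t"]).ravel()
    d=np.c_[u,np.ones(len(u))]@R; return -R.T@t,d/np.linalg.norm(d,axis=1)[:,None]
def onz(f,p,z):
    C,d=ray(f,p); return C+d*((z-C[2])/d[:,2])[:,None]
def meet(f,p,g,q):
    C,d=ray(f,[p]);E,e=ray(g,[q]);d=d[0];e=e[0]
    s=np.linalg.lstsq(np.c_[d,-e],E-C,rcond=None)[0];a=C+s[0]*d;b=E+s[1]*e
    return (a+b)/2,np.linalg.norm(a-b)
def proj(f,X):
    R=np.array(f["R"]);return cv2.projectPoints(np.array(X,float).reshape(-1,1,3),cv2.Rodrigues(R)[0],np.array(f["t"],float),K(f),np.array(f["D"]))[0].reshape(-1,2)
def green(f,box):
    x0,y0,x1,y1=box;h=cv2.cvtColor(f["img"][y0:y1,x0:x1],cv2.COLOR_BGR2HSV)
    m=cv2.inRange(h,(60,90,30),(95,255,255))
    n,l,st,c=cv2.connectedComponentsWithStats(m);i=1+np.argmax(st[1:,4])
    k=cv2.convexHull(np.argwhere(l==i)[:,::-1].astype(np.int32));M=cv2.moments(k)
    return np.array([M["m10"]/M["m00"]+x0,M["m01"]/M["m00"]+y0]),st[i]
def plate(f,box,thr=150):
    x0,y0,x1,y1=box;g=cv2.cvtColor(f["img"][y0:y1,x0:x1],cv2.COLOR_BGR2GRAY)
    m=cv2.morphologyEx((g>thr).astype(np.uint8),cv2.MORPH_CLOSE,np.ones((3,3)))
    m=cv2.morphologyEx(m,cv2.MORPH_OPEN,np.ones((9,9)))
    c=max(cv2.findContours(m,0,2)[0],key=cv2.contourArea)
    return cv2.convexHull(c).reshape(-1,2)+[x0,y0]
E
cat > m.py <<'E'
from h import *
T=eyes.grab_frame("top");S=eyes.grab_frame("side")
h=plate(T,(295,170,430,290))
P=onz(T,h,16)[:,:2].astype(np.float32);print("top rect",cv2.minAreaRect(P))
h2=plate(S,(300,225,420,300));a=cv2.minEnclosingTriangle
P2=onz(S,h2,16)[:,:2].astype(np.float32);print("side rect",cv2.minAreaRect(P2))
gt,s1=green(T,(365,215,405,255));gs,s2=green(S,(362,245,392,280));print(gt,s1,gs,s2,meet(T,gt,S,gs),onz(T,[gt],35))
a=cv2.resize(T["img"][170:290,295:430],None,fx=4,fy=4,interpolation=2)
b=cv2.resize(S["img"][170:300,300:430],None,fx=4,fy=4,interpolation=2)
z=np.zeros((540,560,3),np.uint8)
cv2.imwrite("pics/c1.png",a);cv2.imwrite("pics/c2.png",b)
E
python3 m.py
```

```text
top rect ((554.10205078125, -232.34152221679688), (156.25863647460938, 190.50177001953125), 15.843769073486328)
side rect ((563.6253051757812, -229.5489044189453), (183.95269775390625, 189.836669921875), 15.915575981140137)
[383.73756219 234.4340796 ] [12 13 14 14 94] [376.86572438 262.65135453] [  9  11  13  14 135] (array([ 546.52119167, -273.38908802,   26.09613368]), np.float64(0.2842674079059033)) [[ 545.85225723 -272.64659093   35.        ]]
```

View pics/c1.png

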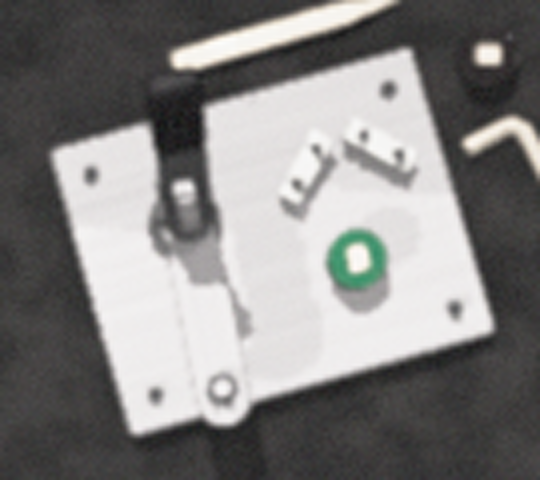

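View pics/c2.png

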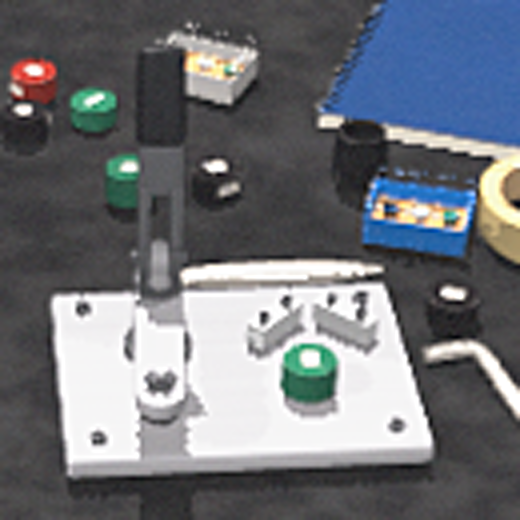

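The crop confirms the choice: the green mount stands on the plate in front of the V's mouth. In the top crop the mount is at (357,260), the V bars at (305,172) and (380,150), the strap's nut at (222,388), and the lever's grip points to the back at (178,115).

```bash
cat > fix.py <<'E'
from h import *
T=eyes.grab_frame("top");S=eyes.grab_frame("side")
def dark(f,p,w=3):
    g=cv2.cvtColor(f["img"],cv2.COLOR_BGR2GRAY).astype(float);x,y=np.round(p).astype(int)
    a=g[y-w:y+w+1,x-w:x+w+1];k=np.clip(np.median(a)-15-a,0,None);Y,X=np.mgrid[y-w:y+w+1,x-w:x+w+1]
    return [(k*X).sum()/k.sum(),(k*Y).sum()/k.sum()]
o=.375
tc=np.array([(91,175),(388,90),(455,310),(155,395)])/4+[295,170]-o   # BL BR FR FL screws
sc=np.array([(83,308),(361,301),(397,425),(98,438)])/4+[300,170]-o
td=[dark(T,p) for p in tc];sd=[dark(S,p) for p in sc]
for a,b in zip(td,sd): print("screw 3D",*[np.round(v,1) for v in meet(T,a,S,b)])
co=np.array([(52,152),(410,50),(493,330),(133,436)])/4+[295,170]-o
for n,P in(("top",onz(T,td,16)),("side",onz(S,sd,16)),("corners",onz(T,co,16))):
    c=P.mean(0);y=(P[0]-P[1])+(P[3]-P[2]);x=(P[0]-P[3])+(P[1]-P[2])
    print(n,c[:2].round(1),"yaw",np.arctan2(-y[0],y[1]).round(4),np.arctan2(x[1],x[0]).round(4),"size",(np.linalg.norm(x)/2).round(1),(np.linalg.norm(y)/2).round(1))
nt=np.array([222,388])/4+[295,170]-o;ns=np.array([160,382])/4+[300,170]-o
print("nut",meet(T,nt,S,ns),onz(T,[nt],64))
E
python3 fix.py
```

```text
screw 3D [ 590.7 -141.3   17.6] 0.2
screw 3D [ 633.6 -291.8   13.8] 0.0
screw 3D [ 521.9 -322.9   17.4] 0.4
screw 3D [ 479.6 -173.1   17.2] 0.3
top [ 556.4 -232.3] yaw 0.2749 0.2783 size 115.7 156.2
side [ 557.  -232.1] yaw 0.2599 0.2791 size 113.7 155.6
corners [ 556.6 -232.2] yaw 0.2766 0.2712 size 148.0 188.2
nut (array([ 481.96860858, -204.47119384,   56.64041427]), np.float64(0.2291007194610174)) [[ 481.80136222 -204.25981023   64.        ]]
```

```bash
A='[-0.029,-0.0332,0,0,0,0,1]'
python3 -m inch '[[-0.015,-0.0175,0,0,0,0,1],[-0.029,-0.0332,0,0,0,0,1],[-0.029,-0.0332,0,0,0,0,1],[-0.029,-0.0332,0,0,0,0,1],[-0.029,-0.0332,0,0,0,0,1],[-0.029,-0.0332,0,0,0,0,1],[-0.029,-0.0332,0,0,0,0,1],[-0.029,-0.0332,0,0,0,0,1]]' 20
python3 -m inch '[[-0.029,-0.0332,0,0,0,0,1],[-0.029,-0.0332,0,0,0,0,1],[-0.029,-0.0332,0,0,0,0,1],[-0.029,-0.0332,0,0,0,0,1],[-0.029,-0.0332,0,0,0,0,1],[-0.029,-0.0332,0,0,0,0,1],[-0.029,-0.0332,0,0,0,0,1],[-0.029,-0.0332,0,0,0,0,1]]'
python3 -m inch '[[-0.029,-0.0332,0,0,0,0,1],[-0.029,-0.0332,0,0,0,0,1],[0,0,0,0,0,8.1,1],[0,0,0,0,0,8.1,1],[0,0,0,0,0,8.1,1],[0,0,0,0,0,8.1,1],[0,0,0,0,0,8.1,1],[0,0,0,0,0,8,1]]'
cat > w.py <<'E'
# python3 w.py fx fy z : shift in tool axes to put TCP at fixture-frame point (mm)
import sys
from h import *
from scipy.spatial.transform import Rotation as Ro
s=r.sense();p=s["eef_pos"];R=Ro.from_euler("xyz",s["tcp_rot"]).as_matrix()
F=Ro.from_euler("z",.276).as_matrix();o=np.array([556.6,-232.2,0])
print("clock",round(s["clock"],2),"fixture pos",(F.T@(p-o)).round(1),"rot",np.round(s["tcp_rot"],3),"f in fixture",(F.T@s["contact_force"]).round(1),"open",round(s["opening"],3))
if len(sys.argv)>3:
    g=o+F@np.array([float(v) for v in sys.argv[1:4]]);print("tool shift",(R.T@(g-p)).round(1),"yaw left deg (tool z)",np.degrees(s["tcp_rot"][2]-1.847).round(2))
E
python3 w.py -65 -38 150
```

```text
clock: 1.1
eef_pos: [359.0, 242.1, 223.9]
tcp_rot: [3.141, 0.0, 2.694]
contact_force: [1.8, 0.3, 0.3]
opening: 0.003
grasp_force: 0.0
clock: 1.9
eef_pos: [453.3, -98.1, 224.0]
tcp_rot: [3.141, 0.001, 2.693]
contact_force: [-0.1, 0.9, 0.1]
opening: -0.003
grasp_force: 0.0
clock: 2.7
eef_pos: [476.5, -181.1, 223.8]
tcp_rot: [3.142, -0.0, 1.841]
contact_force: [0.9, -0.8, 0.5]
opening: 0.001
grasp_force: 0.0
clock 2.7 fixture pos [-63.1  71.  223.8] rot [ 3.142 -0.     1.841] f in fixture [ 0.6 -1.   0.5] open 0.001
tool shift [-109.    -1.3   73.8] yaw left deg (tool z) -0.32
```

```bash
python3 -m inch '[[-0.036,0,0,0,0,0,1],[-0.037,-0.001,0,0,0,0,1],[-0.036,0,0,0,0,-0.3,1],[0,0,0.045,0,0,0,1],[0,0,0.045,0,0,0,1],[0,0,0.045,0,0,0,1],[0,0,0.02,0,0,0,1],[0,0,0,0,0,0,1]]'
python3 w.py -65 -38 38
python3 - <<'E'
from h import *
T=eyes.grab_frame("top");S=eyes.grab_frame("side")
a=cv2.resize(T["img"][170:290,295:430],None,fx=3,fy=3);b=cv2.resize(S["img"][170:300,300:430],None,fx=3,fy=3)
z=np.zeros((390,795,3),np.uint8);z[:360,:405]=a;z[:,405:]=b;cv2.imwrite("pics/p1.png",z)
E
```

```text
clock: 3.5
eef_pos: [503.1, -285.0, 65.6]
tcp_rot: [-3.137, -0.004, 1.852]
contact_force: [0.2, -0.0, 0.5]
opening: 0.001
grasp_force: 0.0
clock 3.5 fixture pos [-65.8 -36.3  65.6] rot [-3.137 -0.004  1.852] f in fixture [ 0.2 -0.1  0.5] open 0.001
tool shift [-1.9  0.9 27.6] yaw left deg (tool z) 0.31
```

View pics/p1.png

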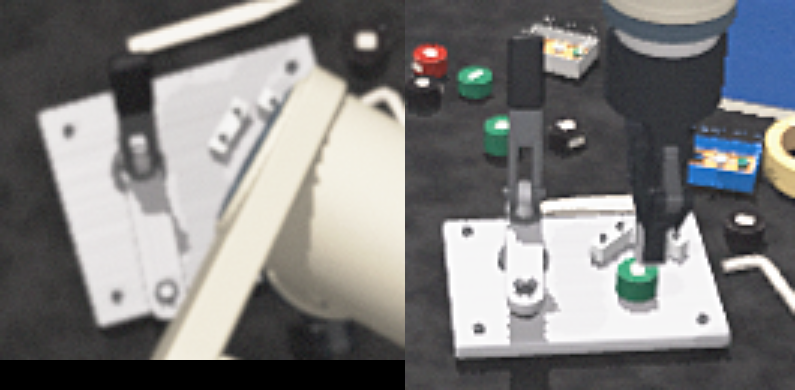

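```bash
python3 - <<'E'
from h import *
S=eyes.grab_frame("side")
for z in(48,40,55,66): print(z,(proj(S,[[503.1,-285,z]])-[300,170])*3+[405,0])
E
```

```text
48 [[646.32557461 291.82652812]]
40 [[645.64752942 301.19331861]]
55 [[646.92251502 283.57192828]]
66 [[647.86750623 270.48862882]]
```

```bash
python3 - <<'E'
from h import *
S=eyes.grab_frame("side")
cv2.imwrite("pics/p2.png",cv2.resize(S["img"][200:290,340:430],None,fx=6,fy=6,interpolation=2))
print(green(S,(362,245,392,280)))
E
```

```text
(array([376.77415459, 262.74396135]), array([  9,  11,  13,  14, 127], dtype=int32))
```

View pics/p2.png

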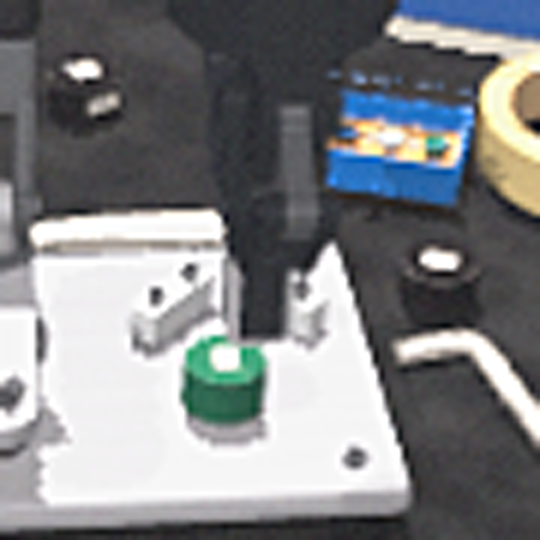

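```bash
python3 - <<'E'
from h import *
S=eyes.grab_frame("side")
for z in(30,48,60,70,80): print(z,onz(S,[[383.5,256.2]],z).round(1))
s=r.sense();print(s["eef_pos"].round(1),s["qpos"].round(3))
for y,x in((-285,503),):
  for dx in(-15,0,15): print(dx,proj(S,[[x+dx,y,48]]).round(1))
E
```

```text
30 [[ 567.  -284.7   30. ]]
48 [[ 542.3 -286.5   48. ]]
60 [[ 525.8 -287.8   60. ]]
70 [[ 512.1 -288.8   70. ]]
80 [[ 498.4 -289.9   80. ]]
[ 506.6 -286.9   70.6] [-0.518  0.472  1.846  0.     0.82  -0.8  ]
-15 [[379.5 271.7]]
0 [[380.4 267.3]]
15 [[381.3 263. ]]
```

```bash
python3 - <<'E'
from h import *
for i in range(3):
    S=eyes.grab_frame("side");s=r.sense();print(s["clock"],s["eef_pos"].round(1),s["contact_force"].round(1),s["qpos"].round(3))
E
python3 -m inch '[[0,0,0.005,0,0,0,1],[0,0,0.005,0,0,0,1],[0,0,0.005,0,0,0,1],[0,0,0.005,0,0,0,1],[0,0,0,0,0,0,1],[0,0,0,0,0,0,1],[0,0,0,0,0,0,1]]'
python3 w.py -65 -38 38
python3 - <<'E'
from h import *
S=eyes.grab_frame("side");s=r.sense();print(s["eef_pos"])
cv2.imwrite("pics/p3.png",cv2.resize(S["img"][200:300,330:430],None,fx=5,fy=5,interpolation=2))
p=s["eef_pos"]+[0,0,-17];print("tip expected in crop",(proj(S,[p])-[330,200])*5+2)
E
```

```text
3.8 [ 506.5 -286.8   70.6] [ 0.4  1.  -0.3] [-0.518  0.472  1.847  0.     0.82  -0.8  ]
3.85 [ 506.3 -286.7   70.3] [ 0.3 -0.3 -0.5] [-0.518  0.473  1.847 -0.     0.82  -0.8  ]
3.9 [ 506.1 -286.6   70.1] [-0.1  0.   0.6] [-0.518  0.473  1.847 -0.     0.819 -0.8  ]
clock: 4.6
eef_pos: [505.5, -286.3, 48.9]
tcp_rot: [3.141, 0.0, 1.853]
contact_force: [-0.2, -0.3, 0.2]
opening: 0.002
grasp_force: 0.0
clock 4.6 fixture pos [-63.9 -38.1  48.9] rot [3.141 0.    1.853] f in fixture [-0.3 -0.3  0.2] open 0.002
tool shift [ 0.1 -1.1 10.9] yaw left deg (tool z) 0.32
[ 505.51422578 -286.29081728   48.93311731]
tip expected in crop [[255.80587427 366.45929258]]
```

View pics/p3.png

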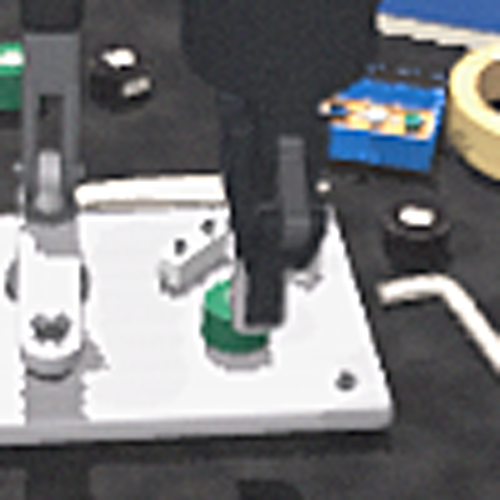

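```bash
python3 -m inch '[[0,-0.006,0,0,0,0.3,1],[0,0,0.004,0,0,0,1],[0,0,0.004,0,0,0,1],[0,0,0,0,0,0,1],[0,0,0,0,0,0,1],[0,0,0,0,0,0,1]]'
python3 -m inch '[[0,0,0.002,0,0,0,1],[0,0,0.002,0,0,0,1],[0,0,0,0,0,0,1],[0,0,0,0,0,0,1]]'
python3 -m inch '[[0,0,0.002,0,0,0,1],[0,0,0,0,0,0,1],[0,0,0,0,0,0,1]]'
python3 w.py -70 -38 34
```

```text
clock: 5.25
eef_pos: [499.7, -287.9, 40.8]
tcp_rot: [3.142, 0.0, 1.847]
contact_force: [-0.3, 0.1, -0.1]
opening: 0.004
grasp_force: 0.0
clock: 5.65
eef_pos: [499.6, -287.9, 36.7]
tcp_rot: [-3.141, -0.0, 1.847]
contact_force: [0.7, 0.6, -0.2]
opening: -0.001
grasp_force: 0.0
clock: 5.95
eef_pos: [499.6, -287.9, 34.7]
tcp_rot: [-3.142, -0.0, 1.847]
contact_force: [-0.9, 0.5, 1.4]
opening: 0.0
grasp_force: 0.0
clock 5.95 fixture pos [-70.  -38.1  34.7] rot [-3.142 -0.     1.847] f in fixture [-0.7  0.7  1.4] open 0.0
tool shift [0.1 0.  0.7] yaw left deg (tool z) 0.02
```

```bash
python3 -m inch '[[0,0,0.001,0,0,0,1],[0,0,0,0,0,0,1],[0,0,0,0,0,0,1]]'
python3 -m inch '[[0,0,0.001,0,0,0,1],[0,0,0,0,0,0,1],[0,0,0,0,0,0,1]]'
python3 -m inch '[[0,0,0.001,0,0,0,1],[0,0,0,0,0,0,1],[0,0,0,0,0,0,1]]'
python3 - <<'E'
from h import *
S=eyes.grab_frame("side");s=r.sense();p=s["eef_pos"];print(p)
cv2.imwrite("pics/p4.png",cv2.resize(S["img"][200:300,330:430],None,fx=5,fy=5,interpolation=2))
print("tip, tcp expected in crop",(proj(S,[p+[0,0,-17],p])-[330,200])*5+2)
E
```

```text
clock: 6.25
eef_pos: [499.6, -287.9, 33.8]
tcp_rot: [-3.142, -0.0, 1.847]
contact_force: [-0.4, 0.2, 0.3]
opening: -0.003
grasp_force: 0.0
clock: 6.55
eef_pos: [499.6, -287.9, 32.7]
tcp_rot: [-3.142, -0.0, 1.847]
contact_force: [-0.1, 0.3, -0.5]
opening: 0.002
grasp_force: 0.0
clock: 6.85
eef_pos: [499.6, -287.9, 31.7]
tcp_rot: [-3.141, -0.0, 1.847]
contact_force: [-0.3, -0.4, -0.2]
opening: 0.0
grasp_force: 0.0
[ 499.59952201 -287.88993791   31.76965614]
tip, tcp expected in crop [[255.46995598 408.54767048]
 [257.88574687 375.979754  ]]
```

View pics/p4.png

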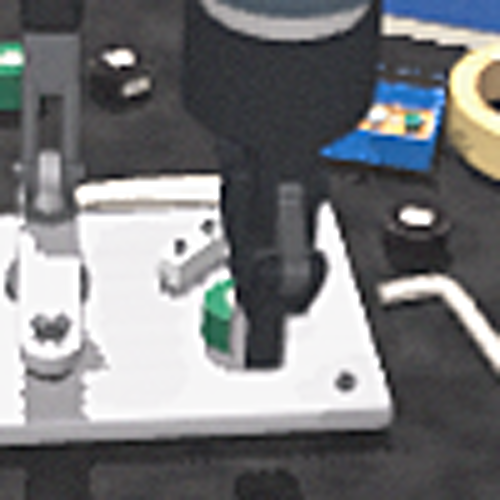

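```bash
python3 -m inch '[[0,0,0.002,0,0,0,1],[0,0,0,0,0,0,1],[0,0,0,0,0,0,1]]' | egrep "eef|contact"
python3 -m inch '[[0,0,0.002,0,0,0,1],[0,0,0,0,0,0,1],[0,0,0,0,0,0,1]]'| egrep "eef|contact"
```

```text
eef_pos: [499.6, -287.9, 29.7]
contact_force: [0.4, 0.3, 0.7]
eef_pos: [499.6, -287.8, 27.7]
contact_force: [0.1, -0.2, -0.4]
```

```bash
for i in 1; do
python3 -m inch '[[0,0,0.002,0,0,0,1],[0,0,0,0,0,0,1],[0,0,0,0,0,0,1]]' | egrep "eef|contact"
python3 -m inch '[[0,0,0.002,0,0,0,1],[0,0,0,0,0,0,1],[0,0,0,0,0,0,1]]'| egrep "eef|contact"
done
python3 - <<'E'
from h import *
S=eyes.grab_frame("side");p=r.sense()["eef_pos"];g=cv2.cvtColor(S["img"],cv2.COLOR_BGR2GRAY)
print(p.round(1),"tcp px",proj(S,[p,p-[0,0,17]]).round(1).tolist());
for y in range(262,290,1): print(y,g[y,374:392])
E
```

```text
eef_pos: [499.5, -287.9, 25.7]
contact_force: [0.9, -0.3, 0.3]
eef_pos: [499.5, -287.9, 23.7]
contact_force: [-0.6, 0.3, -0.6]
[ 499.6 -287.9   23.8] tcp px [[381.0, 277.9], [380.5, 284.3]]
262 [146 149 114  33  49  42  51  48  50  50  53  57  57  55  49  47  39  31]
263 [133 154 120  78  47  45  44  47  46  46  51  46  50  50  49  47  47  34]
264 [ 81  85 128 145  48  44  45  52  51  50  55  53  50  50  46  41  25  79]
265 [ 81  85 134 171  75  37  46  51  54  51  54  52  48  59  51  23  42 150]
266 [ 84  92 141 172 120  33  49  53  55  51  54  41  65 130 171 169 174 228]
267 [ 82  97 144 177 169  42  47  57  52  50  52  50  95 203 255 255 253 249]
268 [ 76  95 145 177 165  71  49  50  51  53  50  53 101 208 255 247 246 248]
269 [ 76  91 137 178 167  58  52  49  53  49  53  53  94 220 255 248 246 245]
270 [121 115 124 179 162  33  54  54  54  56  54  46  99 227 254 247 245 245]
271 [174 165 137 179 160  37  49  55  52  49  54  55 123 235 253 246 245 245]
272 [158 155 135 175 155  36  55  56  50  54  45  61 133 234 253 246 245 245]
273 [216 147 131 170 127  39  47  50  56  51  48  66
[... 519 characters left out ...]
247 246 246 247 246 247 247 241 243 242 242 242 242]
281 [248 248 247 248 247 248 248 248 248 247 248 247 242 244 244 244 241 240]
282 [249 248 247 246 246 244 243 239 237 235 232 230 228 226 223 216 196 205]
283 [200 196 195 196 195 193 190 189 191 190 185 186 184 183 174 180 175 177]
284 [168 166 167 166 171 167 168 167 172 169 168 169 171 170 171 169 168 172]
285 [171 172 171 170 171 168 169 167 165 156 158 153 158 154 147 150 148 147]
286 [145 146 143 143 139 141 137 138 128 102 102 105  96  94  60  67  63  58]
287 [40 44 40 25 32 32 29 30 36 31 39 34 32 40 36 31 38 35]
288 [45 44 43 42 50 53 47 46 51 52 46 49 48 53 47 52 48 51]
289 [49 56 52 54 54 53 49 52 53 45 47 46 54 52 46 52 47 48]
```

```bash
python3 -m inch '[[0,0,0.002,0,0,0,1],[0,0,0,0,0,0,1],[0,0,0,0,0,0,1]]' | egrep "eef|contact"
python3 -m inch '[[0,0,0.001,0,0,0,1],[0,0,0,0,0,0,1],[0,0,0,0,0,0,1]]' | egrep "eef|contact"
python3 -m inch '[[0,0,0.001,0,0,0,1],[0,0,0,0,0,0,1],[0,0,0,0,0,0,1]]'| egrep "eef|contact"
python3 w.py -54 -38 20
```

```text
eef_pos: [499.5, -287.9, 21.7]
contact_force: [-0.2, -0.3, -0.2]
eef_pos: [499.6, -287.9, 20.7]
contact_force: [-0.7, -0.3, -0.7]
eef_pos: [499.6, -287.9, 19.7]
contact_force: [0.5, 0.1, 0.3]
clock 9.05 fixture pos [-70.1 -38.   19.7] rot [-3.142 -0.     1.847] f in fixture [ 0.5 -0.1  0.3] open -0.001
tool shift [ 0.  16.1 -0.3] yaw left deg (tool z) 0.02
```

```bash
python3 -m inch '[[0,0.006,0,0,0,0,1],[0,0.005,0,0,0,0,1],[0,0.005,0,0,0,0,1],[0,0,0,0,0,0,1]]' | egrep "eef|contact"
python3 -m inch '[[-0.0005,0.004,0,0,0,0,1],[-0.0005,0.004,0,0,0,0,1],[-0.0007,0.004,0,0,0,0,1],[-0.0008,0.004,0,0,0,0,1],[-0.0008,0.004,0,0,0,0,1],[-0.0008,0.004,0,0,0,0,1],[0,0,0,0,0,0,1],[0,0,0,0,0,0,1]]' | egrep "eef|contact"
python3 w.py -9.5 -45 20
python3 - <<'E'
from h import *
S=eyes.grab_frame("side");c,st=green(S,(355,230,405,280));print(c,st)
E
```

```text
eef_pos: [516.0, -283.4, 19.9]
contact_force: [-0.0, -0.5, 0.2]
eef_pos: [539.3, -280.9, 19.7]
contact_force: [0.5, -0.3, 0.8]
clock 10.25 fixture pos [-29.9 -42.1  19.7] rot [-3.142 -0.     1.847] f in fixture [ 0.4 -0.4  0.8] open -0.003
tool shift [-2.9 20.4 -0.3] yaw left deg (tool z) 0.03
[372.23255814 257.85271318] [15 21  5 14 49]
```

```bash
python3 -m inch '[[-0.0005,0.004,0,0,0,0,1],[-0.0005,0.004,0,0,0,0,1],[-0.0005,0.004,0,0,0,0,1],[-0.0005,0.003,0,0,0,0,1],[0,0,0,0,0,0,1],[0,0,0,0,0,0,1]]' | egrep "eef|contact"
python3 -m inch '[[-0.0003,0.001,0,0,0,0,1],[-0.0003,0.001,0,0,0,0,1],[0,0,0,0,0,0,1],[0,0,0,0,0,0,1]]' | egrep "eef|contact"
python3 -m inch '[[-0.0003,0.001,0,0,0,0,1],[0,0.001,0,0,0,0,1],[0,0,0,0,0,0,1],[0,0,0,0,0,0,1]]' | egrep "eef|contact"
python3 w.py -9.5 -45 20
python3 - <<'E'
from h import *
S=eyes.grab_frame("side");T=eyes.grab_frame("top");c,st=green(S,(355,230,405,280));print(c,st)
print("nest px side",proj(S,[[588.1,-270,16],[588.1,-270,25.5],[588.1,-270,35]]).round(1).tolist())
cv2.imwrite("pics/p5.png",cv2.resize(S["img"][200:300,330:430],None,fx=5,fy=5,interpolation=2))
E
```

```text
eef_pos: [554.2, -278.7, 19.7]
contact_force: [-0.8, 0.1, 0.3]
eef_pos: [556.2, -278.8, 19.8]
contact_force: [0.2, 0.0, -0.2]
eef_pos: [558.3, -278.5, 19.8]
contact_force: [-0.5, -0.7, -0.6]
clock 11.7 fixture pos [-10.9 -45.   19.8] rot [3.142 0.    1.847] f in fixture [-0.7 -0.6 -0.6] open 0.0
tool shift [ 0.   1.4 -0.2] yaw left deg (tool z) 0.02
[372.14341085 252.8875969 ] [15 17  5 13 51]
nest px side [[377.6, 255.0], [377.8, 251.4], [378.1, 247.9]]
```

View pics/p5.png

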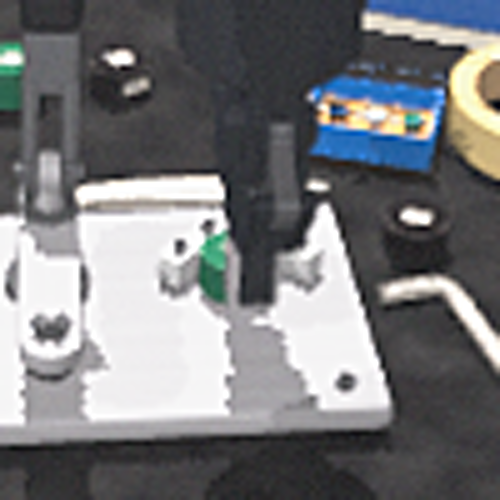

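The mount (crop (213,270)) now sits just short of the V, with the finger in front of it. I'll push on in small steps until the force rises.

```bash
for k in 1; do
python3 -m inch '[[0,0.001,0,0,0,0,1],[0,0.0005,0,0,0,0,1],[0,0,0,0,0,0,1],[0,0,0,0,0,0,1]]' | egrep "eef|contact"
python3 -m inch '[[0,0.001,0,0,0,0,1],[0,0,0,0,0,0,1],[0,0,0,0,0,0,1]]' | egrep "eef|contact"
python3 -m inch '[[0,0.001,0,0,0,0,1],[0,0,0,0,0,0,1],[0,0,0,0,0,0,1]]' | egrep "eef|contact"
done
python3 w.py -9.5 -45 20
```

```text
eef_pos: [559.7, -278.1, 19.8]
contact_force: [0.1, -0.6, 0.1]
eef_pos: [560.4, -278.0, 19.7]
contact_force: [-2.4, -1.9, 0.8]
eef_pos: [560.8, -277.9, 19.7]
contact_force: [-5.8, -2.7, 2.9]
clock 12.8 fixture pos [ -8.4 -45.1  19.7] rot [-3.14  -0.     1.848] f in fixture [-6.3 -1.1  2.9] open -0.0
tool shift [ 0.1 -1.1 -0.3] yaw left deg (tool z) 0.03
```

```bash
python3 -m inch '[[0,0.0015,0,0,0,0,1],[0,0,0,0,0,0,1],[0,0,0,0,0,0,1],[0,0,0,0,0,0,1]]' | egrep "eef|contact"
python3 w.py
python3 -m inch '[[0,-0.005,0,0,0,0,1],[0,-0.015,0,0,0,0,1],[0,-0.02,0,0,0,0,1],[0,-0.02,-0.02,0,0,0,1],[0,0,-0.045,0,0,0,1],[0,0,-0.045,0,0,0,1],[0,-0.04,0,0,0,0,1],[0,-0.04,0,0,0,0,1]]' | egrep "eef|contact"
python3 -m inch '[[0,0,0,0,0,0,1],[0,0,0,0,0,0,1]]' >/dev/null
python3 w.py -70 90 60
python3 - <<'E'
from h import *
S=eyes.grab_frame("side");T=eyes.grab_frame("top")
c,st=green(S,(355,230,405,280));print(c,st,st[2:])
print("nest px side",proj(S,[[588.1,-270,25.5]]),"top",proj(T,[[588.1,-270,35]]))
try: print(green(T,(360,195,400,240)), onz(T,[green(T,(360,195,400,240))[0]],35))
except Exception as e: print(e)
cv2.imwrite("pics/p6.png",np.hstack([cv2.resize(S["img"][200:300,330:430],None,fx=4,fy=4),cv2.resize(T["img"][170:270,305:405],None,fx=4,fy=4)]))
E
```

```text
eef_pos: [561.4, -277.9, 19.7]
contact_force: [-9.5, -6.3, 4.0]
clock 13.2 fixture pos [ -7.9 -45.3  19.7] rot [-3.139 -0.     1.848] f in fixture [-10.9  -3.5   4. ] open 0.001
eef_pos: [428.5, -315.9, 131.4]
contact_force: [-1.8, -0.8, -0.2]
clock 14.2 fixture pos [-146.8  -45.1  130. ] rot [3.141 0.    1.846] f in fixture [ 0.1 -0.3  0.4] open -0.001
tool shift [135.2  76.6  70.1] yaw left deg (tool z) -0.08
[376.12249706 252.30506478] [ 15  16  14  14 134] [ 14  14 134]
nest px side [[377.82664671 251.43962047]] top [[382.11319777 213.22518402]]
(array([380.24686717, 216.2443609 ]), array([14, 15, 13, 14, 96], dtype=int32)) [[ 582.09941512 -266.22178992   35.        ]]
```

View pics/p6.png

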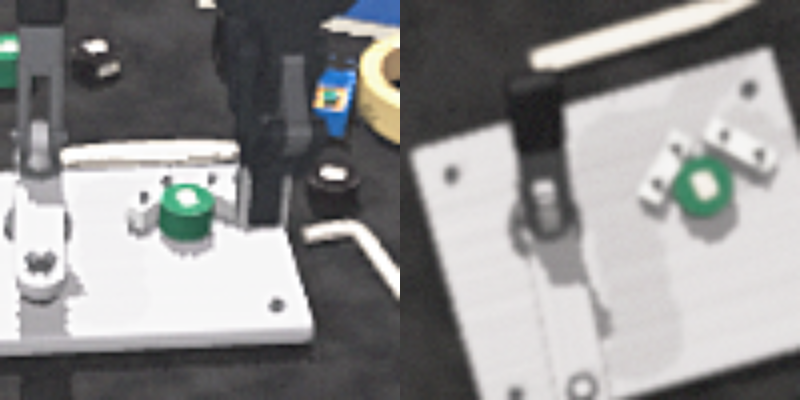

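In the right half the mount (703,187) rests on the left bar, with a gap to the right bar (740,150). That puts it about 7 mm short of home along the left bar. I'll turn the finger 45° and push it along that bar.

```bash
python3 -m inch '[[0.01,0.045,0,0,0,0,1],[0.01,0.044,0,0,0,0,1],[0.01,0.044,0,0,0,0,1],[0,0,0,0,0,8,1],[0,0,0,0,0,8,1],[0,0,0,0,0,8,1],[0,0,0,0,0,8,1],[0,0,0,0,0,8,1]]' | egrep "eef|contact"
python3 -m inch '[[0,0,0,0,0,5,1],[0,0,0,0,0,0,1],[0,0,0,0,0,0,1],[0,0,0,0,0,0,1]]' | egrep "eef|contact"
python3 w.py -14 -15 21
```

```text
eef_pos: [549.2, -249.5, 129.3]
contact_force: [0.5, 1.2, -1.0]
eef_pos: [548.5, -250.0, 129.6]
contact_force: [0.1, 1.1, 0.4]
clock 15.5 fixture pos [-12.7 -14.9 129.6] rot [-3.142 -0.     1.064] f in fixture [0.4 1.  0.4] open -0.003
tool shift [ -1.   -0.9 108.6] yaw left deg (tool z) -44.84
```

```bash
python3 -m inch '[[-0.001,-0.001,0.03,0,0,0,1],[0,0,0.03,0,0,0,1],[0,0,0.025,0,0,0,1],[0,0,0.013,0,0,0,1],[0,0,0.01,0,0,0,1],[0,0,0,0,0,0,1],[0,0,0,0,0,0,1]]' | egrep "eef|contact"
python3 -m inch '[[0,0.003,0,0,0,0,1],[0,0.003,0,0,0,0,1],[0,0.002,0,0,0,0,1],[0,0,0,0,0,0,1],[0,0,0,0,0,0,1],[0,0,0,0,0,0,1]]' | egrep "eef|contact"
python3 w.py 1.6 -30.8 21
python3 - <<'E'
from h import *
S=eyes.grab_frame("side");print(green(S,(355,230,405,280)))
E
```

```text
eef_pos: [547.4, -250.9, 22.5]
contact_force: [0.4, 0.4, 0.4]
eef_pos: [553.7, -254.5, 21.8]
contact_force: [-0.1, 0.6, 0.7]
clock 16.8 fixture pos [ -8.9 -20.6  21.8] rot [-3.141  0.     1.062] f in fixture [0.1 0.6 0.7] open -0.002
tool shift [ 0.2 14.6  0.8] yaw left deg (tool z) -44.98
(array([378.32696391, 252.49044586]), array([20, 16,  8, 14, 74], dtype=int32))
```

```bash
python3 -m inch '[[0,0.003,0,0,0,0,1],[0,0.003,0,0,0,0,1],[0,0,0,0,0,0,1],[0,0,0,0,0,0,1]]' | egrep "eef|contact"
python3 -m inch '[[0,0.002,0,0,0,0,1],[0,0,0,0,0,0,1],[0,0,0,0,0,0,1]]' | egrep "eef|contact"
python3 -m inch '[[0,0.002,0,0,0,0,1],[0,0,0,0,0,0,1],[0,0,0,0,0,0,1]]' | egrep "eef|contact"
python3 -m inch '[[0,0.001,0,0,0,0,1],[0,0,0,0,0,0,1],[0,0,0,0,0,0,1]]' | egrep "eef|contact"
python3 -m inch '[[0,0.001,0,0,0,0,1],[0,0,0,0,0,0,1],[0,0,0,0,0,0,1]]' | egrep "eef|contact"
python3 w.py 1.6 -30.8 21
```

```text
eef_pos: [559.1, -257.5, 21.7]
contact_force: [-0.7, 0.3, 0.6]
eef_pos: [560.8, -258.4, 21.8]
contact_force: [-0.6, -0.3, 0.1]
eef_pos: [562.6, -259.4, 21.8]
contact_force: [0.5, -0.8, 0.9]
eef_pos: [563.4, -259.9, 21.8]
contact_force: [0.7, 0.1, 0.0]
eef_pos: [564.3, -260.4, 21.8]
contact_force: [0.3, 0.6, -0.9]
clock 18.45 fixture pos [ -0.3 -29.2  21.8] rot [3.142 0.    1.062] f in fixture [ 0.5  0.5 -0.9] open 0.002
tool shift [0.2 2.5 0.8] yaw left deg (tool z) -44.98
```

```bash
python3 -m inch '[[0,0.001,0,0,0,0,1],[0,0,0,0,0,0,1],[0,0,0,0,0,0,1]]' | egrep "eef|contact"
python3 -m inch '[[0,0.001,0,0,0,0,1],[0,0,0,0,0,0,1],[0,0,0,0,0,0,1]]' | egrep "eef|contact"
python3 -m inch '[[0,0.001,0,0,0,0,1],[0,0,0,0,0,0,1],[0,0,0,0,0,0,1]]' | egrep "eef|contact"
python3 -m inch '[[0,0.001,0,0,0,0,1],[0,0,0,0,0,0,1],[0,0,0,0,0,0,1]]' | egrep "eef|contact"
python3 w.py 1.6 -30.8 21
```

```text
eef_pos: [565.2, -260.8, 21.8]
contact_force: [0.2, -0.6, 0.0]
eef_pos: [566.1, -261.4, 21.8]
contact_force: [0.4, -0.9, 0.4]
eef_pos: [567.0, -261.9, 21.8]
contact_force: [0.6, 0.2, 0.0]
eef_pos: [567.9, -262.3, 21.8]
contact_force: [0.3, 0.0, 0.2]
clock 19.65 fixture pos [  2.6 -32.1  21.8] rot [ 3.141 -0.     1.062] f in fixture [ 0.3 -0.   0.2] open 0.002
tool shift [ 0.2 -1.6  0.8] yaw left deg (tool z) -44.98
```

```bash
python3 - <<'E'
from h import *
S=eyes.grab_frame("side");T=eyes.grab_frame("top");print(green(S,(355,230,405,280)))
p=r.sense()["eef_pos"];print("tcp px",proj(S,[p]),proj(T,[p]))
cv2.imwrite("pics/p7.png",np.hstack([cv2.resize(S["img"][215:275,340:410],None,fx=7,fy=7,interpolation=2),cv2.resize(T["img"][180:240,350:390],None,fx=7,fy=7,interpolation=2)]))
E
```

```text
(array([380.43333333, 252.51666667]), array([21, 16,  9, 13, 51], dtype=int32))
tcp px [[372.98593813 257.80088045]] [[377.7759293 224.059284 ]]
```

View pics/p7.png

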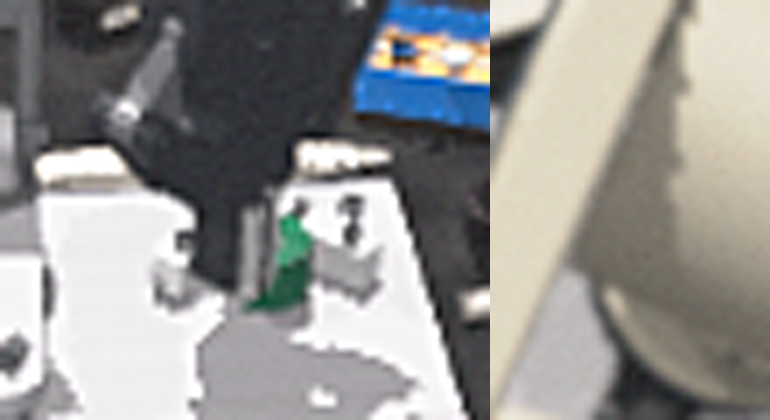

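Side half: the finger (about (255,250)) covers the mount's left part. The mount's right edge at x≈308 has moved about 1 px toward the right bar (350,265), so there is still a little way to go. That is 11 pictures, one past the limit of ten, so from here I'll work from numbers only.

```bash
python3 -m inch '[[0,0.001,0,0,0,0,1],[0,0,0,0,0,0,1],[0,0,0,0,0,0,1]]' | egrep "eef|contact"
python3 -m inch '[[0,0.001,0,0,0,0,1],[0,0,0,0,0,0,1],[0,0,0,0,0,0,1]]' | egrep "eef|contact"
python3 -m inch '[[0,0.001,0,0,0,0,1],[0,0,0,0,0,0,1],[0,0,0,0,0,0,1]]' | egrep "eef|contact"
python3 w.py 1.6 -30.8 21
python3 - <<'E'
from h import *
S=eyes.grab_frame("side");print(green(S,(355,230,405,280)))
E
```

```text
eef_pos: [568.7, -262.8, 21.8]
contact_force: [0.8, 0.4, -0.4]
eef_pos: [569.6, -263.3, 21.8]
contact_force: [-0.1, -0.2, 0.2]
eef_pos: [570.0, -263.6, 21.7]
contact_force: [-2.2, 2.1, -0.3]
clock 20.65 fixture pos [  4.4 -33.9  21.7] rot [-3.141  0.     1.062] f in fixture [-1.6  2.6 -0.3] open 0.001
tool shift [ 0.2 -4.1  0.7] yaw left deg (tool z) -44.98
(array([380.92625369, 252.26548673]), array([22, 15,  8, 14, 52], dtype=int32))
```

```bash
python3 -m inch '[[0,0.001,0,0,0,0,1],[0,0,0,0,0,0,1],[0,0,0,0,0,0,1],[0,0,0,0,0,0,1]]' | egrep "eef|contact"
python3 -m inch '[[0,-0.005,0,0,0,0,1],[0,-0.015,0,0,0,0,1],[0,-0.01,-0.02,0,0,0,1],[0,0,-0.045,0,0,0,1],[0,0,-0.045,0,0,0,1],[-0.04,-0.025,0,0,0,0,1],[-0.04,-0.025,0,0,0,0,1],[-0.03,-0.025,0,0,0,0,1]]' | egrep "eef|contact"
python3 -m inch '[[0,0,0,0,0,0,1],[0,0,0,0,0,0,1],[0,0,0,0,0,0,1]]' >/dev/null
python3 w.py -100 60 130
python3 - <<'E'
from h import *
S=eyes.grab_frame("side");T=eyes.grab_frame("top")
gs,a=green(S,(355,230,405,280));print(gs,a);print("nest px side",proj(S,[[588.1,-270,25.5]]))
gt,b=green(T,(360,195,400,240));X=onz(T,[gt],35)[0];print(gt,b,X,"meet",meet(T,gt,S,gs))
t=.276;F=np.array([[np.cos(t),-np.sin(t)],[np.sin(t),np.cos(t)]])
print("specimen fixture",F.T@(X[:2]-[556.6,-232.2]),F.T@(onz(S,[gs],25.5)[0][:2]-[556.6,-232.2]))
E
```

```text
eef_pos: [570.2, -263.7, 21.6]
contact_force: [-4.6, 3.8, 4.6]
eef_pos: [425.0, -310.4, 132.5]
contact_force: [-0.0, -0.2, 0.5]
clock 22.2 fixture pos [-145.6  -39.   132.1] rot [ 3.14  -0.     1.062] f in fixture [ 0.9 -0.2  0.8] open 0.001
tool shift [102.2 -37.7   2. ] yaw left deg (tool z) -44.98
[377.81613286 251.21945433] [ 17  15  13  14 130]
nest px side [[377.82664671 251.43962047]]
[381.83574879 213.39613527] [15 12 15 14 98] [ 587.76238195 -269.44553073   35.        ] meet (array([ 588.77117204, -270.11718473,   25.6546436 ]), np.float64(0.4661282145822266))
specimen fixture [ 19.8332338  -44.32794204] [ 20.82149307 -45.05229891]
```

Both views put the specimen within 1 mm of the nest. Next is the strap: I'll bring the finger to its left side, with the tool turned to lie along the strap.

```bash
python3 -m inch '[[0.036,-0.008,0,0,0,0,1],[0.037,-0.008,0,0,0,0,1],[0.037,-0.009,0,0,0,0,1],[0.036,-0.008,0,0,0,0,1],[0,0,0,0,0,8.4,1],[0,0,0,0,0,8.4,1],[0,0,0,0,0,8.4,1],[0,0,0,0,0,8.4,1]]' | egrep "eef|contact"
python3 -m inch '[[0,0,0,0,0,8.2,1],[0,0,0,0,0,8.2,1],[0,0,0,0,0,0,1],[0,0,0,0,0,0,1],[0,0,0,0,0,0,1]]' | egrep "eef|contact"
python3 w.py -66.2 87.5 42
cat > st.py <<'E'
from h import *
import sys
from scipy.spatial.transform import Rotation as Ro
T=eyes.grab_frame("top");S=eyes.grab_frame("side")
F=Ro.from_euler("z",.276).as_matrix();o=np.array([556.6,-232.2,0]);post=np.array([20,40,0.])
# strap+nut seen: colour probe of strap-vs-plate is weak; nut ring found as dark-ring blob near predicted arc
for n,f in(("top",T),("side",S)):
    g=cv2.cvtColor(f["img"],cv2.COLOR_BGR2GRAY).astype(np.float32);best=[]
    for a in np.arange(-.4,2.0,.01):
        X=o+F@(post+85*np.array([-np.sin(a),-np.cos(a),0]))+[0,0,63]
        u=proj(f,[X])[0];w=cv2.getRectSubPix(g,(9,9),tuple(map(float,u)))
        best.append((w.std(),a,u))
    best.sort(key=lambda b:-b[0]);print(n,[(round(float(b[0]),1),round(b[1],2)) for b in best[:6]])
E
python3 - <<'E'
from h import *
S=eyes.grab_frame("side");T=eyes.grab_frame("top")
for f,n in((S,"side"),(T,"top")): print(n,"tcp px",proj(f,[r.sense()["eef_pos"]]).round(0))
g=cv2.cvtColor(S["img"],cv2.COLOR_BGR2GRAY);print(g[256:280,330:352])
E
```

```text
eef_pos: [469.2, -164.8, 131.7]
contact_force: [-0.5, 0.4, 0.1]
eef_pos: [468.5, -165.3, 131.7]
contact_force: [-0.6, 0.3, 0.8]
clock 23.6 fixture pos [-66.5  88.4 131.7] rot [-3.142  0.     0.193] f in fixture [-0.5  0.5  0.8] open -0.0
tool shift [ 0.4  0.8 89.7] yaw left deg (tool z) -94.76
side tcp px [[319. 236.]]
top tcp px [[330. 273.]]
[[255 125 135 182 255 248 246 245 245 246 246 245 246 246 251 255  90 135
  234 245 242 242]
 [255  78 123 186 255 248 246 245 245 246 246 245 246 246 251 255  99 129
  245 246 243 242]
 [255 113  85 196 255 248 246 246 245 246 246 245 246 246 250 255  84 146
  255 246 240 240]
 [254 206 100 177 255 248 246 246 246 246 246 245 246 246 250 255  93 169
  255 248 240 240]
 [250 255 210 217 253 247 246 246 246 246 246 246 246 246 249 255 147 227
  253 247 241 241]
 [247 250 251 245 249 247 248 248 248 249 249 250 247 249 249 252 202 255
  249 246 240 241]
 [246 246 245 241 248 249 252 234 235 255 255 254 211 254 252 251 201 251
  247 246 242 241]
 [246 246 246 241 249 253 234 145 167 211 234 155 136 185 251 252 207 250
  247 246 245 241]
 [245 246 
[... 778 characters left out ...]
8 156 145 141 135 138 167 167
  166 161 180 241]
 [246 246 246 252 255 137 158 172 176 168 167 162 150 124 132 157 167 160
  156 165 197 205]
 [246 246 247 251 251  94  83 126 149 151 149 143 121  86 129 170 176 225
  223 230 250 246]
 [246 246 247 250 209 157 135  94  64  79  59  60  77 142 178 168 217 255
  255 251 245 244]
 [246 246 247 252 255 160 173 174 150 146 127 131 155 173 168 163 193 253
  245 242 241 241]
 [246 246 247 252 248 160 165 170 171 174 175 172 173 169 167 159 151 209
  245 242 242 241]
 [246 246 247 251 147 159 165 167 167 170 169 169 171 166 166 155 188 255
  244 241 241 241]
 [246 246 247 251 208 156 162 165 164 166 168 164 166 167 165 159 199 252
  245 241 241 241]]
```

```bash
cat > st.py <<'E'
from h import *
import os
from scipy.spatial.transform import Rotation as Ro
F=Ro.from_euler("z",.276).as_matrix();o=np.array([556.6,-232.2,0])
A=np.arange(-.4,2.0,.01);arc=lambda a:o+F@np.array([20-85*np.sin(a),40-85*np.cos(a),61])
S=eyes.grab_frame("side");g=cv2.cvtColor(S["img"],cv2.COLOR_BGR2GRAY)
if not os.path.exists("nut.png"): cv2.imwrite("nut.png",g[259:271,334:347])
t=cv2.imread("nut.png",0);m=cv2.matchTemplate(g[225:290,320:410],t,cv2.TM_CCOEFF_NORMED)
_,v,_,l=cv2.minMaxLoc(m);u=np.array([l[0]+326+320,0])*0+[l[0]+6+320,l[1]+5.5+225]
d=[np.linalg.norm(proj(S,[arc(a)])[0]-u) for a in A];i=np.argmin(d);print("nut",u,"score %.2f a %.2f off %.1fpx"%(v,A[i],d[i]))
E
python3 st.py
python3 -m inch '[[0,0,0.03,0,0,0,1],[0,0,0.03,0,0,0,1],[0,0,0.02,0,0,0,1],[0,0,0.01,0,0,0,1],[0,0,0,0,0,0,1],[0,0,0,0,0,0,1]]' | egrep "eef|contact"
python3 -m inch '[[0,0.005,0,0,0,0,1],[0,0.004,0,0,0,0,1],[0,0.004,0,0,0,0,1],[0,0,0,0,0,0,1],[0,0,0,0,0,0,1]]' | egrep "eef|contact"
python3 w.py
```

```text
nut [340.  264.5] score 1.00 a 1.65 off 1.0px
eef_pos: [468.7, -165.7, 42.3]
contact_force: [0.3, -0.9, -0.4]
eef_pos: [470.8, -178.5, 41.9]
contact_force: [0.1, 0.8, -0.2]
clock 24.85 fixture pos [-68.   75.   41.9] rot [ 3.141 -0.     0.189] f in fixture [ 0.3  0.8 -0.2] open -0.004
```

```bash
python3 -m inch '[[0,0.003,0,0,0,0,1],[0,0.002,0,0,0,0,1],[0,0,0,0,0,0,1],[0,0,0,0,0,0,1]]' | egrep "eef|contact"
python3 -m inch '[[0,0.002,0,0,0,0,1],[0,0.001,0,0,0,0,1],[0,0,0,0,0,0,1],[0,0,0,0,0,0,1]]' | egrep "eef|contact"
python3 -m inch '[[0,0.002,0,0,0,0,1],[0,0.001,0,0,0,0,1],[0,0,0,0,0,0,1],[0,0,0,0,0,0,1]]' | egrep "eef|contact"
python3 st.py
```

```text
eef_pos: [471.7, -183.3, 41.8]
contact_force: [-0.0, -0.1, 0.3]
eef_pos: [472.1, -186.1, 41.7]
contact_force: [0.8, 1.0, -0.2]
eef_pos: [472.6, -189.1, 41.7]
contact_force: [-1.9, 2.0, 1.9]
nut [399.  274.5] score 0.59 a 0.62 off 33.2px
```

```bash
python3 -m inch '[[-0.001,0.0062,0,0,0,-4,1],[-0.001,0.0062,0,0,0,-4,1],[-0.001,0.0062,0,0,0,-4,1],[-0.001,0.0062,0,0,0,-4,1],[-0.001,0.0062,0,0,0,-4,1],[-0.001,0.0062,0,0,0,-4,1],[0,0,0,0,0,0,1],[0,0,0,0,0,0,1]]' | egrep "eef|contact"
cat > k.py <<'E'
from h import *
from scipy.spatial.transform import Rotation as Ro
s=r.sense();F=Ro.from_euler("z",.276).as_matrix();q=F.T@(s["eef_pos"]-[556.6,-232.2,0]);yaw=s["tcp_rot"][2]-1.847
a=-yaw;d=q[:2]-[20,40]
print("tool a %.3f rho %.1f k %.1f"%(a,d@[-np.sin(a),-np.cos(a)],-d@[np.cos(a),-np.sin(a)]),"z %.1f"%q[2],"clock",s["clock"],"f",s["contact_force"].round(1))
E
python3 k.py; python3 st.py
```

```text
eef_pos: [480.4, -226.0, 41.8]
contact_force: [-0.1, 0.1, 0.1]
tool a 1.241 rho 91.0 k 17.1 z 41.8 clock 26.9 f [-0.1  0.1  0.1]
nut [399.  274.5] score 0.59 a 0.62 off 33.2px
```

```bash
python3 -m inch '[[-0.001,0.0063,0,0,0,-4,1],[-0.001,0.0063,0,0,0,-4,1],[-0.001,0.0063,0,0,0,-4,1],[-0.001,0.0063,0,0,0,-4,1],[-0.001,0.0063,0,0,0,-4,1],[-0.001,0.0063,0,0,0,-4,1],[-0.001,0.0063,0,0,0,-4,1],[-0.001,0.0063,0,0,0,-4,1]]' | egrep "eef|contact"
python3 k.py
python3 -m inch '[[-0.001,0.0063,0,0,0,-4,1],[-0.001,0.0063,0,0,0,-4,1],[-0.001,0.0063,0,0,0,-4,1],[-0.001,0.0063,0,0,0,-4,1],[-0.0005,0.003,0,0,0,-2,1],[0,0,0,0,0,0,1],[0,0,0,0,0,0,1]]' | egrep "eef|contact"
python3 k.py
python3 st.py; python3 - <<'E'
from h import *
S=eyes.grab_frame("side");print(green(S,(355,230,405,280)))
E
```

```text
eef_pos: [512.0, -264.7, 41.8]
contact_force: [-4.5, -2.5, 2.1]
tool a 0.679 rho 91.1 k 18.7 z 41.8 clock 27.75 f [-4.5 -2.5  2.1]
eef_pos: [538.5, -276.5, 41.8]
contact_force: [-1.4, -0.2, 0.8]
tool a 0.368 rho 90.3 k 18.2 z 41.8 clock 28.45 f [-1.4 -0.2  0.8]
nut [326.  277.5] score 0.51 a 1.92 off 15.2pxTraceback (most recent call last):
  File "<stdin>", line 2, in <module>
  File "h.py", line 19, in green
    n,l,st,c=cv2.connectedComponentsWithStats(m);i=1+np.argmax(st[1:,4])
                                                     ~~~~~~~~~^^^^^^^^^^
    return _wrapfunc(a, 'argmax', axis=axis, out=out, **kwds)
    return bound(*args, **kwds)
ValueError: attempt to get argmax of an empty sequence
```

```bash
python3 -m inch '[[-0.001,0.0063,0,0,0,-4,1],[-0.001,0.0063,0,0,0,-4,1],[-0.001,0.0063,0,0,0,-4,1],[-0.001,0.0063,0,0,0,-4,1],[-0.0005,0.0024,0,0,0,-1.5,1],[0,0,0,0,0,0,1],[0,0,0,0,0,0,1]]' | egrep "eef|contact"
python3 k.py
python3 -m inch '[[0,-0.005,0,0,0,0,1],[0,-0.02,0,0,0,0,1],[0,-0.03,0,0,0,0,1],[0,-0.04,0,0,0,0,1],[0,-0.045,0,0,0,0,1],[0,0,-0.045,0,0,0,1],[0,0,-0.045,0,0,0,1],[0,0,0,0,0,0,1]]' | egrep "eef|contact"
python3 w.py
python3 st.py
cat > nut.py <<'E'
from h import *
S=eyes.grab_frame("side");T=eyes.grab_frame("top")
for n,f in(("side",S),("top",T)):
    u=proj(f,[[588.1,-270,61]])[0];x,y=np.round(u).astype(int);g=cv2.cvtColor(f["img"],cv2.COLOR_BGR2GRAY);print(n,u.round(1),"origin",x-11,y-9);print("\n".join(" ".join("%3d"%v for v in q) for q in g[y-9:y+15,x-11:x+12]))
E
python3 nut.py
```

```text
eef_pos: [566.0, -280.0, 41.8]
contact_force: [-0.3, -1.2, -0.3]
tool a 0.063 rho 89.9 k 18.4 z 41.8 clock 29.25 f [-0.3 -1.2 -0.3]
eef_pos: [431.6, -312.2, 137.3]
contact_force: [1.2, -0.7, -1.2]
clock 30.05 fixture pos [-142.1  -42.9  137.3] rot [3.135 0.006 1.784] f in fixture [ 0.9 -1.  -1.2] open 0.002
nut [379.  240.5] score 0.77 a 0.11 off 0.2px
side [378.7 238. ] origin 368 229
 77  75  76  76  70  73  68  73  68  73  73  72  73  75  72  69  66  69  62  50  51  54  54
 71  76  73  73  71  73  69  75  74  74  77  72  74  80  71  73  72  70  64  53  48  55  54
 70  69  73  73  74  72  68  70  72  72  72  73  69  75  79  77  78  79  64  51  49  57  54
 76  76  74  76  75  72  69  72  72  72  73  69  70  72  72  80  77  78  74  55  48  57  48
 73  75  71  69  72  66  68  60  64  63  65  63  63  60  64  66  69  70  71  63  43  58  47
 49  45  46  45  44  54  85  86  82  83  78  78  79  76  77  68  45  55  56  51  44  50  50
235 236 232 235 235 238 249 248 247 247 246 246 244 243 242 238 220 215 208 124  38  48  49
255 255 255 255 255 255 255 255 255 255 255 255 255 255 255 255 255
[... 3037 characters left out ...]
 224 199 158 147 144 152 177 193 190 185 204 220 223 223
225 224 225 226 226 225 225 226 224 223 203 164 142 140 147 159 159 155 170 207 221 224 224
225 225 226 224 223 220 216 213 206 197 175 156 142 135 132 140 143 141 149 183 212 223 225
223 219 215 210 202 189 176 168 152 147 139 139 141 142 139 142 142 142 144 152 177 211 224
194 183 169 162 151 146 139 141 142 136 136 140 143 145 144 143 143 146 141 145 155 192 223
151 143 139 142 139 139 138 144 142 144 144 143 145 146 145 143 143 142 143 143 146 174 211
140 139 140 141 143 146 143 141 144 144 142 144 147 144 148 147 144 145 146 142 142 157 194
143 143 143 147 144 142 145 143 144 144 144 144 141 143 144 139 145 146 146 144 142 148 182
```

```bash
cat > a.py <<'E'
from h import *
from scipy.spatial.transform import Rotation as Ro
F=Ro.from_euler("z",.276).as_matrix();o=np.array([556.6,-232.2,0])
T=eyes.grab_frame("top");g=cv2.cvtColor(T["img"],cv2.COLOR_BGR2GRAY)
# screw end: bright disc inside the dark ring
b=g[206:222,376:392].astype(np.float32);k=np.zeros((9,9),np.float32);cv2.circle(k,(4,4),3,-1,1);cv2.circle(k,(4,4),1,1,-1)
B=cv2.resize(b,None,fx=4,fy=4,interpolation=cv2.INTER_CUBIC);K4=cv2.resize(k,None,fx=4,fy=4)
m=cv2.matchTemplate(B,K4,cv2.TM_CCOEFF_NORMED);_,v,_,l=cv2.minMaxLoc(m)
u=np.array([376+(l[0]+17.5+.5)/4-.5,206+(l[1]+17.5+.5)/4-.5])
X=F.T@(onz(T,[u],64)[0]-o)-[20,40,0];print(u,"score",round(v,2),"fixture rel post",X.round(1),"a",np.arctan2(-X[0],-X[1]).round(3),"r",np.hypot(*X[:2]).round(1))
E
python3 a.py;python3 st.py
```

```text
[384.25 214.  ] score 0.54 fixture rel post [ -5.  -84.9  64. ] a 0.058 r 85.0
nut [379.  240.5] score 0.77 a 0.11 off 0.2px
```

```bash
python3 -m inch '[[0,0,0,0,0,-3.5,1],[0,0.04,0,0,0,0,1],[0,0.04,0,0,0,0,1],[0,0.03,0.02,0,0,0,1],[0,0,0.035,0,0,0,1],[0,0,0.035,0,0,0,1],[0,0,0.004,0,0,0,1],[0,0,0,0,0,0,1]]' | egrep "eef|contact"
python3 -m inch '[[0,0,0,0,0,0,1],[0,0,0,0,0,0,1]]' >/dev/null; python3 w.py 1.6 -50 42
```

```text
eef_pos: [533.8, -279.3, 36.2]
contact_force: [-0.4, -0.3, -0.3]
clock 31.3 fixture pos [-33.  -41.1  39.5] rot [3.140e+00 2.000e-03 1.847e+00] f in fixture [0.8 0.7 0.3] open 0.003
tool shift [-8.9 34.6 -2.5] yaw left deg (tool z) 0.0
```

```bash
python3 -m inch '[[-0.009,0.006,-0.0025,0,0,0,1],[0,0.01,0,0,0,0,1],[0,0.006,0,0,0,0,1],[0,0.004,0,0,0,0,1],[0,0.003,0,0,0,0,1],[0,0,0,0,0,0,1],[0,0,0,0,0,0,1]]' | egrep "eef|contact"
python3 -m inch '[[0,0.002,0,0,0,0,1],[0,0.002,0,0,0,0,1],[0,0.001,0,0,0,0,1],[0,0,0,0,0,0,1],[0,0,0,0,0,0,1]]' | egrep "eef|contact"
python3 k.py
```

```text
eef_pos: [565.3, -280.5, 40.1]
contact_force: [0.0, -0.4, -0.2]
eef_pos: [570.2, -279.5, 40.2]
contact_force: [-1.4, -1.1, -0.5]
tool a -0.000 rho 89.2 k 19.9 z 40.2 clock 32.5 f [-1.4 -1.1 -0.5]
```

```bash
python3 -m inch '[[0,0.0008,0,0,0,0,1],[0,0.0007,0,0,0,0,1],[0,0,0,0,0,0,1],[0,0,0,0,0,0,1]]' | egrep "eef|contact"
python3 k.py
python3 -m inch '[[0,-0.005,0,0,0,0,1],[0,-0.02,0,0,0,0,1],[0,-0.03,0,0,0,0,1],[0,-0.04,0,0,0,0,1],[0,-0.045,0,0,0,0,1],[0,0,-0.045,0,0,0,1],[0,0,-0.045,0,0,0,1],[0,0,-0.045,0,0,0,1]]' | egrep "eef|contact"
python3 -m inch '[[0,0,0,0,0,0,1],[0,0,0,0,0,0,1]]' >/dev/null; python3 w.py 
python3 a.py;python3 st.py
python3 - <<'E'
from h import *
from scipy.spatial.transform import Rotation as Ro
F=Ro.from_euler("z",.276).as_matrix();o=np.array([556.6,-232.2,0])
T=eyes.grab_frame("top");S=eyes.grab_frame("side")
# lever grip: predicted line at a=0; dark mask centroid
for n,f in(("side",S),("top",T)):
    for L in(60,85,112):
        X=o+F@np.array([20,40+L*np.cos(1.12),75+L*np.sin(1.12)]);print(n,L,proj(f,[X])[0].round(1))
    u=proj(f,[o+F@np.array([20,40+85*np.cos(1.12),75+85*np.sin(1.12)])])[0];x,y=np.round(u).astype(int)
    g=cv2.cvtColor(f["img"],cv2.COLOR_BGR2GRAY);w=g[y-26:y+27:2,x-20:x+21:2];print("origin",x-20,y-26,"step2");print("\n".join(" ".join("%3d"%v for v in q) for q in w))
E
```

```text
eef_pos: [571.7, -279.1, 40.3]
contact_force: [-2.5, -2.4, -0.1]
tool a -0.000 rho 89.2 k 18.3 z 40.3 clock 32.9 f [-2.5 -2.4 -0.1]
eef_pos: [436.5, -317.1, 176.9]
contact_force: [1.4, -0.0, -0.7]
clock 33.9 fixture pos [-137.7  -49.7  176.5] rot [3.139e+00 2.000e-03 1.847e+00] f in fixture [-0.   0.4 -1. ] open 0.005
[382.75 210.  ] score 0.5 fixture rel post [  3.3 -84.3  64. ] a -0.039 r 84.4
nut [399.  274.5] score 0.59 a 0.62 off 33.2px
side 60 [327.2 212.9]
side 85 [322.  203.7]
side 112 [316.2 193.6]
origin 302 178 step2
 71  73  77  81  76  66  68  71  71  69  70  77  71  71  72  73  77  81  78  75 120
 75  80  83  79  80  70  73  76  80  83  77  73  73  73  79  83  83  81 113 133 220
 69  68  74  70  74  74  69  75  78  76  74  70  72  70  72  82  82  75 146 182 143
 70  71  80  73  81  61  69  71  69  67  69  72  64  69  74  75  76  73 196 148 237
 78 123 167 235 158 138  64  69  69  73  67  64  72  72  76  78  75 100 198 220 202
 91 137 134 255 204 130  65  63  73  72  68  68  72  67  70  74  71  94 201 193 187
 92  97 121 134 134  62  64  68  63  70  75  76  81  77  71  7
[... 3354 characters left out ...]
 155 141 142 132 116 110 119
 57  56  54  50  47  48 116 219 224 224 224 225 226 207 141 143 145 144 145 143 141
 60  55  44  45  45  51  73 210 226 227 225 225 224 205 142 141 145 140 142 142 143
 63  56  47  48  48  45  53 168 225 224 224 224 225 206 139 144 142 142 142 142 140
 54  49  51  53  45  50  45 132 221 224 223 224 225 212 146 141 143 142 146 144 143
 55  47  51  52  48  54  46  81 216 224 223 222 221 223 190 150 145 142 143 148 143
 48  47  56  52  48  46  50  69 195 224 225 228 228 228 225 191 183 180 146 143 141
 59  57  57  60  55  51  48  52 157 227 226 224 222 222 223 224 222 221 156 142 145
 59  63  62  62  56  51  51  53 100 217 222 224 224 221 222 221 223 223 157 144 143
```

```bash
sed -i 's/g\[206:222,376:392\]/g[198:222,374:394]/;s/u=np.array(\[376+/u=np.array([374+/;s/,206+(l/,198+(l/' a.py; python3 a.py
python3 - <<'E'
from h import *
T=eyes.grab_frame("top");g=cv2.cvtColor(T["img"],cv2.COLOR_BGR2GRAY)
print("\n".join(" ".join("%3d"%v for v in q) for q in g[200:222,374:394]))
E
```

```text
[382.75 209.5 ] score 0.53 fixture rel post [  4.2 -84.6  64. ] a -0.05 r 84.7
210 212 217 208 204 206 205 208 216 231 232 220 215 211 205 204 205 205 204 204
208 209 211 209 205 206 206 209 221 235 234 224 214 214 214 210 205 203 204 205
219 211 204 206 207 205 208 215 227 235 227 204 189 212 222 220 213 210 209 207
233 222 214 209 203 202 204 218 229 231 223 202 188 212 228 231 228 222 215 207
235 232 223 212 209 214 215 221 224 222 221 213 206 214 224 228 230 233 224 217
219 228 227 217 220 224 219 217 205 195 202 197 204 210 214 215 221 230 236 230
206 222 226 224 225 223 212 180 163 160 163 172 189 202 204 210 217 227 232 227
221 226 227 225 222 208 173 151 159 162 155 146 168 198 208 209 219 222 222 190
227 225 225 223 215 175 147 166 202 207 189 146 149 188 208 214 218 220 216 158
223 224 223 221 203 154 141 182 224 228 210 165 135 175 207 217 214 216 213 180
222 222 222 220 197 139 129 166 213 221 204 156 129 167 215 221 212 192 188 190
224 223 221 221 199 142 115 132 161 177 157 131 123 167 215 220 201 161 142 155
221 222 224 225 212 164 116 109 104 107 112 109 134 176 212 214 184 135 115 125
221 224 222 224 219 190 137 109 102  96 110 136 162 191 205 187 156 126 114 118
220 219 221 221 218 204 160 140 136 135 139 160 181 190 178 154 146 146 130 123
222 219 222 221 222 213 189 180 179 168 153 161 169 151 134 140 177 182 158 143
220 221 223 223 222 220 213 202 195 176 149 126 111  98 100 149 202 209 200 183
224 224 224 220 213 202 188 164 142 121 100  83  77  76 102 150 202 220 223 220
219 214 200 188 166 140 124  97  85  74  68  68  75  95 113 140 175 208 222 223
191 170 154 130 104  86  73  66  66  66  72  85  97 118 136 140 148 175 205 219
144 135 127 109  90  82  75  69  77  74  82 103 120 137 139 139 143 150 186 218
138 137 137 133 120 111  98  92  93 100 109 121 135 143 142 139 142 144 169 205
```

```bash
cat > sd.py <<'E'
from h import *
from scipy.spatial.transform import Rotation as Ro
F=Ro.from_euler("z",.276).as_matrix();o=np.array([556.6,-232.2,0])
S=eyes.grab_frame("side");g=cv2.cvtColor(S["img"],cv2.COLOR_BGR2GRAY)
for a in(.06,0,-.05,-.1): print(a,proj(S,[o+F@np.array([20-85*np.sin(a),40-85*np.cos(a),61])])[0].round(1))
print("rows from 228, cols from 366");print("\n".join(" ".join("%3d"%v for v in q) for q in g[228:262,366:394]))
E
python3 sd.py
```

```text
0.06 [379.  239.3]
0 [378.8 238. ]
-0.05 [378.4 236.9]
-0.1 [378.  235.8]
rows from 228, cols from 366
 76  79  74  73  74  72  73  69  74  75  68  68  70  76  72  66  74  70  72  72  72  75  72  70  89 130 114 167
 72  74  73  76  79  79  70  69  71  71  72  73  73  72  72  74  73  66  70  68  74  71  70  70  88 114 110 172
 73  72  75  74  70  74  71  71  67  75  68  73  74  74  78  73  73  73  71  74  73  74  74  71  84 114 127 174
 76  71  70  72  74  73  73  74  68  66  75  71  73  72  70  72  74  77  74  77  74  72  73  74  63  66 133 174
 72  78  77  73  77  73  76  74  69  74  71  70  66  67  71  69  73  80  75  73  71  74  76  77  69  75 133 176
 68  73  73  75  73  66  68  65  63  68  63  60  60  76  52  55  60  68  69  71  68  74  78  79  75  78 119 174
 53  48  46  44  44  41  46  53  86  91  87 128 203 210 142  81  79  65  45  47  57  61  66  67  71  75 107 158
199 235 232 233 233 231 232 238 237 187 147 227 255 255 244 161 238 234 219 215 210 178 178 169 121  90  97 119
255 255 255 255 255 255 255 255 255 239 161 212 255 255 200 209 255 255 255 255 255 255 255 255 244 2
[... 2110 characters left out ...]
 130 133 158 184 202 165 136
153 151 147 154 161 174 102  81  90  88  85  87  80  83  79  73  72  62 160 255 200 195 180 137 137 163 165 181
135 153 177 181 178 177 156 105  81  84  81  83  80  73  75  65  71  81 116 189 255 255 254 223 215 162 181 241
176 175 171 173 172 175 174 146 122 116 101 106  90  91  87 102 118 132 161 165 221 255 252 253 253 219 237 252
175 178 172 173 177 175 177 180 184 179 156 162 142 141 143 167 186 178 175 166 209 253 249 248 249 250 249 247
170 171 172 170 172 176 172 171 175 176 177 180 178 179 181 176 175 175 175 174 163 215 251 247 246 246 247 246
172 172 170 173 174 172 172 172 174 173 173 176 175 174 177 175 175 174 175 171 163 218 252 247 246 246 246 246
```

```bash
python3 -m inch '[[0,0.042,0,0,0,0,1],[0,0.043,0,0,0,0,1],[0,0.043,0,0,0,0,1],[0,0.043,0,0,0,0,1],[0,0.042,0,0,0,0,1],[0,0,0.045,0,0,0,1],[0,0,0.045,0,0,0,1],[0,0,0.03,0,0,0,1]]' | egrep "eef|contact"
python3 -m inch '[[0,0,0.013,0,0,0,1],[0,0,0,0,0,0,1],[0,0,0,0,0,0,1]]' >/dev/null; python3 w.py 50 -52 42
```

```text
eef_pos: [640.4, -258.0, 51.2]
contact_force: [0.1, 0.6, -0.3]
clock 35.35 fixture pos [ 75.4 -49.8  43.4] rot [3.141e+00 1.000e-03 1.847e+00] f in fixture [ 0.9 -0.3  0.8] open 0.002
tool shift [ -2.2 -25.4   1.3] yaw left deg (tool z) 0.01
```

```bash
python3 -m inch '[[-0.002,-0.012,0.001,0,0,0,1],[0,-0.01,0,0,0,0,1],[0,-0.004,0,0,0,0,1],[0,0,0,0,0,0,1],[0,0,0,0,0,0,1]]' | egrep "eef|contact"
python3 -m inch '[[0,-0.001,0,0,0,0,1],[0,-0.001,0,0,0,0,1],[0,0,0,0,0,0,1]]' | egrep "contact"
python3 -m inch '[[0,-0.001,0,0,0,0,1],[0,-0.001,0,0,0,0,1],[0,0,0,0,0,0,1]]' | egrep "contact"
python3 -m inch '[[0,-0.001,0,0,0,0,1],[0,0,0,0,0,0,1]]' | egrep "contact"
python3 -m inch '[[0,-0.001,0,0,0,0,1],[0,0,0,0,0,0,1]]' | egrep "contact"
python3 w.py
```

```text
eef_pos: [617.5, -268.4, 41.8]
contact_force: [-0.7, 0.2, -0.9]
contact_force: [2.7, -0.1, 2.7]
contact_force: [3.6, -1.2, 3.4]
contact_force: [4.0, -2.0, 4.0]
contact_force: [3.6, -1.9, 5.6]
clock 36.85 fixture pos [ 42.9 -51.7  41.6] rot [3.141e+00 1.000e-03 1.847e+00] f in fixture [ 3.  -2.8  5.6] open 0.0
```

```bash
python3 -m inch '[[0,0.005,0,0,0,0,1],[0,0.02,0,0,0,0,1],[0,0.01,-0.03,0,0,0,1],[0,0,-0.045,0,0,0,1],[0,0,-0.045,0,0,0,1],[0,0,-0.03,0,0,0,1],[0,0.03,0,0,0,0,1],[0,0.03,0,0,0,0,1]]' | egrep "eef|contact"
python3 -m inch '[[0,0,0,0,0,0,1]]' >/dev/null;python3 w.py
python3 a.py
python3 - <<'E'
from h import *
T=eyes.grab_frame("top");g=cv2.cvtColor(T["img"],cv2.COLOR_BGR2GRAY)
print("\n".join(" ".join("%3d"%v for v in q) for q in g[202:222,374:394]))
E
python3 sd.py | tail -34 | head -16
```

```text
eef_pos: [702.2, -243.6, 192.0]
contact_force: [-0.5, -0.2, -0.4]
clock 37.75 fixture pos [139.3 -49.7 190. ] rot [-3.140e+00 -2.000e-03  1.849e+00] f in fixture [ 0.5  0.1 -0.2] open -0.001
[389. 202.] score 0.19 fixture rel post [  14.9 -100.4   64. ] a -0.147 r 101.5
200 197 197 198 198 190 186 168 139 109  86  72  78  93 103 101  91  85  87  80
202 197 195 194 194 196 196 189 177 156 125  96  89  91 101 100  89  84  84  79
200 200 197 198 195 196 196 190 192 186 169 135 100  81  81  78  79  75  75  79
202 198 200 194 196 197 194 194 195 194 185 171 138  96  69  61  62  62  65  70
203 201 198 198 195 196 194 193 190 193 190 190 172 139 100  79  60  54  54  58
201 198 199 199 196 198 195 191 190 193 190 192 185 171 147 125  87  63  52  56
201 202 201 197 197 196 198 193 194 191 189 190 190 188 180 163 129  92  65  58
203 203 200 196 198 198 195 195 193 192 190 190 190 190 188 179 164 133  95  61
203 202 199 197 200 197 192 196 192 195 193 194 190 189 190 183 173 156 128  81
202 201 199 200 197 198 197 194 195 193 193 191 188 189 184 181 175 165 145 113
204 200 200 199 199 197 196 1
[... 1862 characters left out ...]
 255 253 255 255 249 253 255
242 246 246 247 248 249 250 253 255 255 169 172 176 178 170 164 141 124 171 251 255 250 147 211 255 142 149 133
249 249 249 250 254 254 251 241 217 194 174 171 159 156 148 145 134 127 151 185 172 159 114  77  80  48   9  38
252 247 230 202 185 170 150 146 147 151 148 154 151 153 145 146 148 115 109  99  71  63  79 113 118 120 118 118
164 145 146 139 142 148 153 155 156 152 154 147 136 132 140 219 224 193 196 196 195 198 213 238 238 239 242 239
145 142 139 145 161 171 134 136 144 138 141 118  54  49 148 255 247 249 252 251 251 252 249 219 217 227 246 248
158 168 212 210 212 189  55  37  36  30  26  25  27 117 251 255 128 174 232 245 243 244 207  94  56 112 218 245
```

```bash
python3 -m inch '[[0,-0.04,0,0,0,0,1],[0,-0.04,0,0,0,0,1],[0,-0.04,0,0,0,0,1],[0,-0.04,0,0,0,0,1],[0,-0.04,0,0,0,0,1],[0,-0.04,0,0,0,0,1],[0,-0.038,0,0,0,0,1],[0,0,0,0,0,0,1]]' | egrep "eef|contact"
python3 a.py
python3 - <<'E'
from h import *
T=eyes.grab_frame("top");g=cv2.cvtColor(T["img"],cv2.COLOR_BGR2GRAY)
print("\n".join(" ".join("%3d"%v for v in q) for q in g[192:222,372:396]))
E
python3 sd.py | tail -34 | head -25
```

```text
eef_pos: [429.8, -319.7, 190.6]
contact_force: [-0.8, 0.3, 0.8]
[379.5  202.25] score 0.58 fixture rel post [ 19.6 -82.6  64. ] a -0.233 r 84.9
222 223 222 219 219 215 209 208 212 206 209 209 210 207 206 208 209 182 122  87  82 111 160 199
221 222 220 219 214 210 206 206 206 206 205 208 210 209 209 210 205 185 128 101 105 136 177 204
221 217 219 215 209 208 207 208 206 202 203 207 207 210 210 209 207 192 164 139 136 168 198 207
216 213 211 209 205 207 202 212 207 199 200 206 208 210 207 210 208 205 197 186 178 195 207 209
215 211 207 202 202 206 207 214 212 205 204 208 205 201 202 205 209 210 209 203 202 207 205 206
212 210 210 205 204 214 217 212 207 204 204 205 202 198 196 208 208 205 207 209 205 209 206 209
210 211 212 210 209 211 208 193 183 182 191 200 202 201 203 202 207 207 206 205 207 205 202 206
213 213 215 217 197 181 161 153 146 148 168 199 205 205 204 201 197 203 206 204 205 200 203 204
215 215 214 204 182 150 146 167 169 153 154 185 201 206 206 204 193 200 205 201 202 204 204 204
212 211 205 188 158 142 176 211 217 188 147 164 193 204 210 207 197 203 206 200 203 206 207 
[... 4023 characters left out ...]
 253 255 247 106 199 255 245
159 157 167 168 175 163  97  84  82 144 243 210 208 196 146  72  72  61 194 255 252 252 255 155  86 181 249 243
 33 100 175 172 176 136  90  85  82  87 131 199 198 209 215  81  99  94 102 232 255 254 255 102 104 169 253 249
 90 128 188 181 178 143 116  90  83  74 113 191 176 211 241 120 154 145 127 127 241 255 255 166 116 236 255 253
148 181 210 186 165 142  97 100 107 119 143 203 101 138 139 150 159 154 113 114 169 193 241 236 231 255 255 230
212 198 168 168 169 139  75  95 145 179 142 141 147 150 141 143 150 138  74 135 175 169 180 222 252 255 208 158
181 166 167 170 169 136  78  88  84  80  93 110 135 140 110  94  63  61  77 144 176 173 177 211 216 196 156 166
```

```bash
python3 -m inch '[[0.01,0.043,0,0,0,0,1],[0.01,0.043,0,0,0,0,1],[0.01,0.043,0,0,0,0,1],[0.01,0.043,0,0,0,0,1],[0,0.043,0,0,0,0,1],[0,0,0.045,0,0,0,1],[0,0,0.045,0,0,0,1],[0,0,0.03,0,0,0,1]]' | egrep "eef|contact"
python3 -m inch '[[0,0,0.026,0,0,0,1],[0,0,0,0,0,0,1],[0,0,0,0,0,0,1]]' >/dev/null; python3 w.py 59 -10 41
```

```text
eef_pos: [631.1, -220.7, 67.6]
contact_force: [-0.5, -0.7, 0.3]
clock 39.95 fixture pos [ 75.3 -10.7  45.1] rot [-3.141e+00 -1.000e-03  1.848e+00] f in fixture [-0.9 -0.8  0.2] open -0.002
tool shift [  0.7 -16.3   4.1] yaw left deg (tool z) 0.06
```

```bash
python3 -m inch '[[0,-0.008,0.004,0,0,0,1],[0,-0.006,0,0,0,0,1],[0,-0.002,0,0,0,0,1],[0,0,0,0,0,0,1]]' | egrep "contact"
python3 -m inch '[[0,-0.0015,0,0,0,0,1],[0,-0.0015,0,0,0,0,1],[0,0,0,0,0,0,1]]' | egrep "contact"
python3 -m inch '[[0,-0.0015,0,0,0,0,1],[0,-0.0015,0,0,0,0,1],[0,0,0,0,0,0,1]]' | egrep "contact"
python3 -m inch '[[0,-0.0015,0,0,0,0,1],[0,-0.0015,0,0,0,0,1],[0,0,0,0,0,0,1]]' | egrep "contact"
python3 w.py
```

```text
contact_force: [0.6, -0.4, 0.4]
contact_force: [1.7, -0.5, 2.8]
contact_force: [4.7, -0.6, 1.0]
contact_force: [4.4, -1.6, 0.6]
clock 41.25 fixture pos [ 50.7 -12.3  41.9] rot [3.139e+00 2.000e-03 1.847e+00] f in fixture [ 3.8 -2.8  0.6] open 0.0
```

```bash
python3 -m inch '[[0,-0.0015,0,0,0,0,1],[0,-0.0015,0,0,0,0,1],[0,-0.001,0,0,0,0,1],[0,0,0,0,0,0,1]]' | egrep "contact"
python3 w.py;python3 sd.py | tail -34 | head -19
python3 - <<'E'
from h import *
T=eyes.grab_frame("top");g=cv2.cvtColor(T["img"],cv2.COLOR_BGR2GRAY)
print("\n".join(" ".join("%3d"%v for v in q) for q in g[200:218,374:396]))
E
```

```text
contact_force: [4.7, -1.5, 1.9]
clock 41.65 fixture pos [ 46.8 -12.4  41.8] rot [3.139e+00 2.000e-03 1.847e+00] f in fixture [ 4.1 -2.7  1.9] open 0.001
108 163  62  69  71  69  69  70  71  69  62  68  66  70  67  66  68  67  70  73  72  68  74  62  87 112  97 104
105 160  62  72  73  71  69  68  69  65  74  69  77  70  68  68  73  70  63  68  71  70  72  67  83 112 107 108
113 162  59  67  71  68  67  65  67  71  69  67  70  75  72  71  68  70  69  67  71  71  69  69  86 113 103 101
129 153  62  68  70  75  70  75  69  68  69  70  68  68  66  67  76  77  72  73  71  73  72  74  63  33  35  46
117 136  66  68  74  69  72  68  68  66  61  58  53  57  64  70  70  73  77  70  70  71  75  74  73  50  41  41
118 134  62  67  68  65  62  68  65  63  72 125 161 123  68  59  62  61  67  69  70  74  75  77  76  74  55  55
123 128  48  41  44  51  48  59  82  63 114 238 255 251 121  61  73  71  45  48  55  54  61  65  67  71  71  76
137 157 154 195 191 178 186 204 209 107 141 237 255 255 164 129 189 193 188 209 202 170 171 167 118  91  92  87
132 227 255 255 255 255 255 255 255 132 140 136 166
[... 2064 characters left out ...]
 109 107 107 111 105 107 108 113 105 102 101 101 103 105 101 102 102 108 107 106 104
109 109 109 112 112 109 115 121 119 111  97 103 121 131 121 104 101 102 103 103 104 105
119 121 122 121 121 120 120 120 111 110 113 120 144 157 136 102  91  96  98 100 100 102
125 123 123 124 121 121 132 140 126 127 125 128 141 141 117  83  92 100 101 100 104  98
110 109  97  90 112 152 170 173 150 135 119 113 106  90  80  94 123 129 115 105 110 111
 71  63  50  65 123 169 177 173 154 133 110  88  73  64  74 116 155 166 145 130 126 114
 43  38  30  52  97 140 136 124 126 115  93  70  63  65  78 124 169 185 176 164 153 127
 44  44  40  42  67  85  84  78  81  85  72  62  69  67  86 113 153 185 201 197 178 138
```

```bash
python3 -m inch '[[0,-0.0015,0,0,0,0,1],[0,-0.0015,0,0,0,0,1],[0,-0.0015,0,0,0,0,1],[0,0,0,0,0,0,1]]' | egrep "contact"
python3 w.py;python3 sd.py | tail -34 | sed -n '4,16p' | cut -c1-84
```

```text
contact_force: [5.8, -2.7, 1.6]
clock 42.15 fixture pos [ 42.2 -12.5  41.9] rot [3.139e+00 2.000e-03 1.848e+00] f in fixture [ 4.8 -4.2  1.6] open 0.002
 92 164  79  64  69  71  66  72  67  65  71  69  70  68  72  68  69  74  73  76  71 
 95 163  87  66  73  73  73  69  73  65  71  69  68  65  68  70  68  71  77  71  68 
104 161  73  63  68  67  64  64  66  64  61  60  62  63  57  54  60  65  66  62  67 
105 152  37  41  45  40  42  49  78  78  80  76  70  70  81  76  72  63  45  48  54 
 95 179 228 222 224 224 224 232 242 244 238 195 186 188 204 221 238 230 208 202 202 
 93 246 255 255 255 255 255 255 255 255 255 254 255 255 255 255 255 255 255 255 255 
 87 221 255 250 250 249 249 250 253 242 122 135 238 255 202 142 239 255 252 251 253 
120 140 177 248 244 245 245 247 249 172 120 136 167 157 129 127 182 244 235 239 249 
175 164 207 255 248 246 245 246 251 214  90 128  92  99  88 102 145 250 239 238 226 
166 160 198 255 249 250 246 246 252 255  73  85  87  95  81  74 167 253 244 247 253 
166 168 162 153 191 252 250 247 249 255 112 113  99 108 110 142 239 254 250 253 244 
164 166 165 161 155 193 253 250 250 254 221 220 155 190 237 236 255 253 253 241 181 
173 176 173 171 169 175 229 255 255 255 255 255 170 205 255 255 240 227 178 118 155
```

```bash
python3 -m inch '[[0,0.0015,0,0,0,0,1],[0,0.0015,0,0,0,0,1],[0,0.003,0,0,0,0,1],[0,0,0,0,0,0,1]]' | egrep "contact"
python3 sd.py | tail -34 | sed -n '8,15p' | cut -c1-84
python3 -m inch '[[0,0.002,-0.015,0,0,0,1],[0,0.01,-0.04,0,0,0,1],[0,0,-0.045,0,0,0,1],[0,0,-0.045,0,0,0,1],[0,-0.04,0,0,0,0,1],[0,-0.045,0,0,0,0,1],[0,-0.045,0,0,0,0,1],[0,-0.045,0,0,0,0,1]]' | egrep "eef|contact"
python3 -m inch '[[0,-0.03,0,0,0,0,1],[0,0,0,0,0,0,1],[0,0,0,0,0,0,1]]' >/dev/null; python3 w.py
python3 a.py
python3 sd.py | tail -34 | sed -n '7,27p'
```

```text
contact_force: [-1.8, -2.3, 9.1]
182 235 222 203 204 190 196 214 219 129 133 229 255 255 223 118 192 199 200 207 203 
230 255 255 255 255 255 255 255 255 124 149 165 209 175 126 184 255 255 255 255 255 
148 180 252 249 247 247 248 250 255 127 144 120 148 122 119 151 208 244 241 249 253 
166 195 254 249 246 245 245 248 254 156 105 128 126  98 110  83 173 249 243 241 244 
165 153 202 255 248 246 245 247 251 170  80  77  89  83  76 103 201 252 249 251 226 
167 162 197 255 249 249 246 246 250 255 204 177 112 105 130 173 236 255 253 245 127 
165 165 160 153 189 253 251 249 250 253 255 255 194 192 202 237 255 255 238 169 144 
172 174 170 170 161 203 255 254 252 250 246 241 230 225 217 211 178 161 125 132 201 
eef_pos: [446.3, -274.3, 186.8]
contact_force: [-0.3, -0.8, 0.7]
clock 43.75 fixture pos [-145.9  -11.4  187. ] rot [3.141 0.    1.846] f in fixture [ 1.  -0.3  0. ] open 0.0
[382.5  208.75] score 0.54 fixture rel post [  5.8 -84.6  64. ] a -0.068 r 84.8
 53  52  49  46  47  46  47  59  86  81 108 208 247 240 170  55  81  68  46  49  56  60  61  66  72  78  77  78
194 230 212 213 219 
[... 1519 characters left out ...]
 255 255  76  92 167 254 248
 66 185 255 156 166 140  86  82  78  82 118 196 199 193 158 100  89  81  74 117 220 255 255 148 119 235 255 253
124 141 171 173 160 132  93 106  95  92 107 158  79  73  79  87  96  97  80 118 173 188 240 236 231 255 255 231
181 182 172 169 167 134  81  94 113 107  82  88  88  92  94  93  90 100  81 135 174 162 178 223 252 255 206 157
181 166 170 169 168 129  81  87  85  86 101 103 110 112 108  99  73  67  87 144 177 166 175 210 217 193 156 164
161 165 168 170 161 101  81  88  90  90  86  82  84  77  78  75  71  66  87 151 173 171 169 173 203 202 157 174
156 167 167 159 134  93  84  88  88  91  89  83  82  79  81  74  73  63  74 122 141 162 169 171 186 203 154 171
```

```bash
python3 -m inch '[[0,0.043,0,0,0,0,1],[0,0.043,0,0,0,0,1],[0,0.043,0,0,0,0,1],[0,0.043,0,0,0,0,1],[0,0.036,0,0,0,0,1],[0,0,0.045,0,0,0,1],[0,0,0.045,0,0,0,1],[0,0,0.03,0,0,0,1]]' | egrep "eef|contact"
python3 -m inch '[[0,0,0.017,0,0,0,1],[0,0,0,0,0,0,1],[0,0,0,0,0,0,1]]' >/dev/null; python3 w.py 50 -12 49
```

```text
eef_pos: [619.4, -224.1, 62.7]
contact_force: [-0.3, 0.1, 0.6]
clock 44.95 fixture pos [ 63.3 -11.4  50.1] rot [3.141e+00 1.000e-03 1.848e+00] f in fixture [0.1 0.3 1.6] open 0.001
tool shift [ -0.6 -13.3   1.1] yaw left deg (tool z) 0.04
```

```bash
python3 -m inch '[[-0.0005,-0.008,0.001,0,0,0,1],[0,-0.004,0,0,0,0,1],[0,0,0,0,0,0,1]]' | egrep "contact"
python3 -m inch '[[0,-0.002,0,0,0,0,1],[0,-0.0015,0,0,0,0,1],[0,-0.0015,0,0,0,0,1],[0,0,0,0,0,0,1]]' | egrep "contact"
python3 -m inch '[[0,-0.0015,0,0,0,0,1],[0,-0.001,0,0,0,0,1],[0,0,0,0,0,0,1]]' | egrep "contact"
python3 w.py;python3 sd.py | tail -34 | sed -n '7,16p' | cut -c1-84
```

```text
contact_force: [-0.4, -0.7, -0.2]
contact_force: [-0.7, -0.3, 0.3]
contact_force: [-0.5, -0.5, 1.1]
clock 45.95 fixture pos [ 42.7 -11.7  48.3] rot [3.142 0.    1.847] f in fixture [-0.6 -0.3  1.1] open -0.002
113 121  39  47  42  42  47  56  84  84 108 194 225 218 153  57  77  70  44  52  53 
159 223 223 207 205 194 193 201 211 131 160 255 255 255 221 118 196 199 201 206 203 
205 255 255 255 255 255 255 255 255 123 163 176 202 175 128 186 255 255 255 255 255 
143 126 177 250 244 243 243 248 255 129 152 156 149 125 119 150 207 245 242 249 253 
169 157 204 254 247 246 246 249 254 155 101 120 127  94 111  79 176 248 243 241 244 
168 158 206 255 247 245 245 247 252 171  80  79  84  81  77 100 202 252 250 252 225 
166 162 195 253 248 245 245 246 251 255 206 179 112 110 128 173 239 255 253 245 123 
165 164 155 207 254 249 248 248 250 254 255 255 195 201 204 237 255 255 239 172 143 
174 173 167 204 255 255 254 253 251 250 245 240 231 223 216 212 175 161 127 128 204 
181 186 179 180 171 172 177 168 158 156 156 153 158 158 160 157 150 142 133 168 231
```

```bash
python3 -m inch '[[0,0,-0.012,0,0,0,1],[0,0.022,0,0,0,0,1],[0,0,0,0,0,0,1],[0,0,0.015,0,0,0,1],[0,0,0.012,0,0,0,1],[0,0,0,0,0,0,1],[0,0,0,0,0,0,1]]' | egrep "eef|contact"
python3 -m inch '[[0,-0.006,0,0,0,0,1],[0,-0.004,0,0,0,0,1],[0,0,0,0,0,0,1]]' | egrep "contact"
python3 -m inch '[[0,-0.002,0,0,0,0,1],[0,-0.002,0,0,0,0,1],[0,0,0,0,0,0,1]]' | egrep "contact"
python3 -m inch '[[0,-0.002,0,0,0,0,1],[0,0,0,0,0,0,1]]' | egrep "contact"
python3 w.py;python3 sd.py | tail -34 | sed -n '7,16p' | cut -c1-84
```

```text
eef_pos: [620.9, -225.7, 32.2]
contact_force: [-0.3, 0.0, 0.7]
contact_force: [-0.9, -0.3, 0.2]
contact_force: [3.8, -0.6, -0.7]
contact_force: [4.7, -1.3, -0.3]
clock 47.5 fixture pos [ 49.6 -12.6  33.8] rot [3.140e+00 2.000e-03 1.848e+00] f in fixture [ 4.1 -2.5 -0.3] open -0.001
136 112  39  41  44  42  43  50  83  76  80  84 103  95  70  77  73  64  40  48  56 
149 188 225 223 221 221 225 230 243 243 237 201 221 207 189 208 238 231 206 205 201 
186 255 255 255 255 255 255 255 255 255 255 253 255 255 255 255 255 255 255 255 255 
149 238 255 255 255 252 249 249 253 236 122 147 221 239 170 136 227 252 251 251 253 
168 163 157 150 188 250 248 247 250 170 118 111 148 159 118 118 182 243 233 233 250 
170 165 163 164 153 200 251 247 250 210  89 120  88  98 127  96 145 249 241 242 236 
167 165 165 166 159 205 254 248 252 255  78  82  88  88  66  87 196 250 244 252 252 
168 163 164 163 159 195 253 249 249 254 130 115 101  92  98 181 255 253 250 251 236 
162 165 168 166 163 155 202 254 251 253 211 218 215 199 205 222 255 253 253 233 169 
171 170 172 172 170 168 205 255 254 254 255 255 254 249 243 225 217 202 175 115 158
```

```bash
python3 -m inch '[[0,0.004,0,0,0,0,1],[0,0.012,0,0,0,0,1],[0,0.005,-0.03,0,0,0,1],[0,0,-0.045,0,0,0,1],[0,0,-0.045,0,0,0,1],[0,0,-0.045,0,0,0,1],[0,-0.04,-0.015,0,0,0,1],[0,-0.04,0,0,0,0,1]]' | egrep "eef|contact"
python3 -m inch '[[0,-0.04,0,0,0,0,1],[0,-0.04,0,0,0,0,1],[0,-0.04,0,0,0,0,1],[0,0,0,0,0,0,1],[0,0,0,0,0,0,1]]' >/dev/null; python3 w.py 
python3 a.py;python3 sd.py | tail -34 | sed -n '7,16p' | cut -c1-84
python3 - <<'E'
from h import *
S=eyes.grab_frame("side");c=green(S,(355,225,405,280));print(c)
T=eyes.grab_frame("top");g=cv2.cvtColor(T["img"],cv2.COLOR_BGR2GRAY)
print("\n".join(" ".join("%3d"%v for v in q) for q in g[214:240:1,308:346:2]))
E
```

```text
eef_pos: [551.6, -246.6, 216.5]
contact_force: [-0.1, -0.8, -1.1]
clock 48.85 fixture pos [-130.4  -11.9  213.6] rot [3.141 0.    1.846] f in fixture [ 0.   0.6 -0.3] open 0.002
[383.5 211. ] score 0.51 fixture rel post [  1.  -85.2  64. ] a -0.012 r 85.2
 55  49  46  40  43  40  42  52  84  81  79  86 109  99  73  77  78  67  42  50  57 
192 235 232 232 229 231 230 233 246 248 243 222 246 238 209 215 243 236 217 212 205 
255 255 255 255 255 255 255 255 255 255 255 255 255 255 255 255 255 255 255 255 255 
250 249 249 249 249 248 248 249 254 247 133 151 228 238 177 152 236 253 251 251 252 
246 246 246 245 245 246 246 247 250 178 125 115 153 158 133 144 191 245 238 241 252 
245 245 245 245 245 245 245 247 251 214  96 122  98 105 126  99 149 250 243 245 246 
245 246 246 245 245 245 246 246 252 255  84  82  92  87  69  91 204 252 246 252 254 
246 245 246 245 245 246 245 246 249 255 136 113 101  95 101 185 255 253 250 252 239 
248 248 248 248 248 248 248 249 250 254 219 223 219 204 207 228 255 254 254 235 171 
254 253 254 254 253 255 254 253 254 254 255 255 255 252 247 229 221 210 179 120
[... 1366 characters left out ...]
  69  80  76  69
 54  55  44  71  60  43  35  51  66  77 101 142 166 108  81  82  91  84  64
 50  50  41  99  92  75  85 115 138 157 167 190 194 140  98  91  79  73  61
 55  51  49 105 155 152 165 183 203 217 216 195 168 144 104  83  69  68  71
 54  49  46  93 208 219 219 219 221 224 222 203 148 140 122  96  82  81  98
 52  47  47  82 211 223 224 222 219 219 220 187 139 141 137 119 110 112 126
 52  49  43  77 198 225 221 220 218 218 220 161 137 142 139 135 133 132 136
 51  51  48  59 174 220 220 221 222 222 222 154 137 137 135 140 138 138 139
 45  47  46  50 151 220 222 224 222 222 217 147 137 140 137 142 140 138 137
 48  47  46  45 144 224 223 222 221 221 202 140 137 137 139 139 138 138 138
```

The strap now sits at a ≈ -0.012, with the pad about 1 mm off and the specimen still home. Next is the cam lever.

```bash
python3 -m inch '[[0.013,0.038,0,0,0,0,1],[0.013,0.038,0,0,0,0,1],[0.013,0.038,0,0,0,0,1],[0.012,0.038,0,0,0,0,1],[0,0,0.035,0,0,0,1],[0,0,0.03,0,0,0,1],[0,0,0,0,0,0,1],[0,0,0,0,0,0,1]]' | egrep "eef|contact"
python3 w.py 22 45 144
```

```text
eef_pos: [567.1, -188.0, 148.2]
contact_force: [0.2, 0.3, 1.0]
clock 49.85 fixture pos [ 22.1  39.6 148.2] rot [-3.141e+00 -1.000e-03  1.848e+00] f in fixture [0.2 0.3 1. ] open -0.002
tool shift [ 5.4 -0.1  4.2] yaw left deg (tool z) 0.06
```

```bash
python3 -m inch '[[0.006,0,0.004,0,0,0,1],[0.004,0,0,0,0,0,1],[0,0,0,0,0,0,1]]' | egrep "contact"
python3 -m inch '[[0.002,0,0,0,0,0,1],[0.002,0,0,0,0,0,1],[0,0,0,0,0,0,1]]' | egrep "contact"
python3 -m inch '[[0.002,0,0,0,0,0,1],[0.002,0,0,0,0,0,1],[0,0,0,0,0,0,1]]' | egrep "contact"
python3 -m inch '[[0.002,0,0,0,0,0,1],[0.002,0,0,0,0,0,1],[0,0,0,0,0,0,1]]' | egrep "contact"
python3 w.py
```

```text
contact_force: [0.2, 1.2, -0.2]
contact_force: [0.0, 0.1, 0.8]
contact_force: [-0.1, -1.2, -0.0]
contact_force: [-0.0, -0.4, -0.5]
clock 51.05 fixture pos [ 21.7  61.4 144.3] rot [-3.142  0.     1.848] f in fixture [-0.1 -0.4 -0.5] open 0.0
```

```bash
python3 -m inch '[[0.003,0,0,0,0,0,1],[0.004,0,0.001,0,0,0,1],[0,0,0,0,0,0,1]]' | egrep "contact"
python3 -m inch '[[0.004,0,0.002,0,0,0,1],[0.004,0,0.002,0,0,0,1],[0,0,0,0,0,0,1]]' | egrep "contact"
python3 w.py
```

```text
contact_force: [0.4, -0.5, 0.5]
contact_force: [0.3, -0.3, 0.5]
clock 51.65 fixture pos [ 21.5  77.  138.9] rot [-3.141e+00 -1.000e-03  1.848e+00] f in fixture [ 0.2 -0.4  0.5] open 0.003
```

```bash
python3 - <<'E'
from h import *
from scipy.spatial.transform import Rotation as Ro
F=Ro.from_euler("z",.276).as_matrix();o=np.array([556.6,-232.2,0])
S=eyes.grab_frame("side")
for ph in(1.15,.95,.75,.5): print(ph,[proj(S,[o+F@np.array([20,40+L*np.cos(ph),75+L*np.sin(ph)])])[0].round(0).tolist() for L in(58,85,112)])
p=r.sense()["eef_pos"];print("tcp",proj(S,[p,p+[0,0,11]]).round(0).tolist())
g=cv2.cvtColor(S["img"],cv2.COLOR_BGR2GRAY);print("rows 186.., cols 296..344")
for y in range(184,246,2): print(y," ".join("%3d"%v for v in g[y,294:346:2]))
E
```

```text
1.15 [[328.0, 213.0], [323.0, 203.0], [318.0, 193.0]]
0.95 [[324.0, 216.0], [316.0, 207.0], [308.0, 198.0]]
0.75 [[319.0, 219.0], [310.0, 212.0], [300.0, 205.0]]
0.5 [[315.0, 224.0], [304.0, 219.0], [292.0, 214.0]]
tcp [[322.0, 209.0], [322.0, 204.0]]
rows 186.., cols 296..344
184  76  70  73  71  68  68  76  68  78  61  67  55  54  52  92  83  76  51  53  76  78  69 193 147 237 125
186  83  83  76  72  74 122 168 234 156 136  61  57  49  49  84  79  69  49  65  74  71  93 200 218 201 145
188  81  80  81  81  90 133 132 255 204 130  68  58  51  51  54  52  52  49  70  71  71  95 196 189 186 187
190  81  78  72  72  93  90 118 132 134  64  63  61  47  54  58  54  55  45  78  69  70  81 191 193 191 186
192  78  76  81  79 136 232  64  76  69  68  69  73  46  52  53  57  45  45  75  65  64  65  26  42 119 194
194  76  80  77  81  84  67  58  76  70  64  67 121 116  52  64  52 122 105  74  75  78  69  74  53  56  44
196  66  78  82  80  58 185 209  49  60  42  50 130 176  55  51  56 150 123  65  70  77  70  65  71  72  70
198  68  68  70  49  55 154 157  68  63  88  68 130 171  58  61  4
[... 1825 characters left out ...]
  69  70  77  76  82  90  93  92  88  89 228 224  59
234  73  77  74  78  71  68  66  67  71  65  68  70  72  74  82  81  82  81  79  94  94  92  87 102 155  66
236  78  74  70  69  70  70  66  66  64  70  67  68  71  72  76  83  79  82  85 115  87  93  90  97  84  47
238  78  71  71  74  75  76  81  73  78  81  77  80  74  82  81  84  74  65  75  86  94  95  91  91  73 255
240  75  76  77  80  77  80  84  84  88  82  85  75  81  86  80  72 153 246 255  91  95  90  91  91  87 158
242  78  77  77  70  76  79  83  85  81  78  67  63  58  62  62  71 255 247 254 116  90  87  91  91  89 148
244  69  73  69  68  73  78  86  85  85 103 255 255 255 245 255 255 239 250 251 221 194 111 102 107  95 222
```

```bash
python3 -m inch '[[0.006,0,0.005,0,0,0,1],[0.006,0,0.0055,0,0,0,1],[0.005,0,0.006,0,0,0,1],[0.005,0,0.0065,0,0,0,1],[0.004,0,0.007,0,0,0,1],[0.0035,0,0.0075,0,0,0,1],[0.003,0,0.0075,0,0,0,1],[0.0015,0,0.0075,0,0,0,1]]' | egrep "eef|contact"
python3 -m inch '[[0.001,0,0.003,0,0,0,1],[0,0,0,0,0,0,1]]' | egrep "contact"
python3 w.py
```

```text
eef_pos: [547.1, -119.8, 86.0]
contact_force: [-0.1, 1.8, 3.2]
contact_force: [-1.0, -0.3, -0.3]
clock 52.7 fixture pos [ 21.3 111.4  83.1] rot [-3.141 -0.     1.847] f in fixture [-1.  -0.1 -0.3] open 0.003
```

```bash
python3 -m inch '[[0.0005,0,0.002,0,0,0,1],[0,0,0.002,0,0,0,1],[0,0,0,0,0,0,1]]' | egrep "eef|contact"
python3 -m inch '[[0,0,0.002,0,0,0,1],[0,0,0,0,0,0,1]]' | egrep "eef|contact"
python3 -m inch '[[0,0,0.002,0,0,0,1],[0,0,0,0,0,0,1]]' | egrep "eef|contact"
python3 -m inch '[[0,0,0.002,0,0,0,1],[0,0,0,0,0,0,1]]' | egrep "eef|contact"
```

```text
eef_pos: [546.9, -118.8, 79.7]
contact_force: [0.7, 0.5, 0.3]
eef_pos: [547.0, -118.7, 77.7]
contact_force: [-0.5, 0.2, 0.9]
eef_pos: [547.0, -118.7, 75.6]
contact_force: [-0.1, 0.5, 0.5]
eef_pos: [547.1, -118.7, 74.0]
contact_force: [-1.4, 1.4, 4.8]
```

```bash
python3 -m inch '[[0,0,0.0015,0,0,0,1],[0,0,0,0,0,0,1]]' | egrep "eef|contact"
python3 -m inch '[[0,0,0.0015,0,0,0,1],[0,0,0,0,0,0,1],[0,0,0,0,0,0,1]]' | egrep "eef|contact"
```

```text
eef_pos: [547.2, -118.6, 73.6]
contact_force: [-5.0, 3.6, 18.0]
eef_pos: [547.4, -118.5, 73.2]
contact_force: [-9.9, 4.6, 30.1]
```

```bash
python3 -m inch '[[0,0,-0.004,0,0,0,1],[0,0,-0.02,0,0,0,1],[0,0,-0.045,0,0,0,1],[0,0,-0.045,0,0,0,1],[0,-0.04,0,0,0,0,1],[0,-0.045,0,0,0,0,1],[0,-0.045,0,0,0,0,1],[0,-0.045,0,0,0,0,1]]' | egrep "eef|contact"
python3 -m inch '[[0,0,0,0,0,0,1],[0,0,0,0,0,0,1]]' | egrep "clock"
python3 a.py
python3 - <<'E'
from h import *
from scipy.spatial.transform import Rotation as Ro
F=Ro.from_euler("z",.276).as_matrix();o=np.array([556.6,-232.2,0])
S=eyes.grab_frame("side");T=eyes.grab_frame("top");print(green(S,(355,225,405,280)))
for n,f in(("side",S),("top",T)):
    for ph in(0,.1): print(n,ph,[proj(f,[o+F@np.array([20,40+L*np.cos(ph),75+L*np.sin(ph)])])[0].round(1).tolist() for L in(58,112)])
g=cv2.cvtColor(S["img"],cv2.COLOR_BGR2GRAY)
for y in range(212,246,2): print(y," ".join("%3d"%v for v in g[y,280:346:2]))
E
```

```text
eef_pos: [376.9, -166.8, 184.6]
contact_force: [-0.3, -1.2, -0.0]
clock: 55.1
[383.25 211.25] score 0.56 fixture rel post [  0.7 -84.6  64. ] a -0.008 r 84.6
(array([377.74210526, 253.11403509]), array([17, 24, 13, 10, 97], dtype=int32))
side 0 [[312.0, 235.1], [286.4, 236.1]]
side 0.1 [[312.1, 232.8], [286.5, 231.7]]
top 0 [[312.6, 231.5], [285.5, 239.4]]
top 0.1 [[312.7, 231.2], [285.4, 238.9]]
212  75  78  83  77  78  76  71  69  69  72  67  56  54  55  95  88  88  55  50  65  71  80  79 104 146 242 255 204 151 107  69  68  68
214  70  74  72  74  79  79  76  72  74  71  72  54  47  41  83  82  76  42  49  70  83  84  79  72 116 138 128 133 111  66  65  61  66
216  68  69  61  67  68  72  67  76  75  76  65  53  46  51  57  55  49  46  43  79  85  84  79  80  93  89  89  74  72  69  72  71  69
218  70  68  71  70  71  72  72  68  67  76  74  50  48  51  54  50  50  50  50  73  81  80  81  83  91  83  83  79  76  65  68  67  68
220  73  68  78  74  73  71  71  70  75  70  68  61  48  65  60  58  57  55  49  82  78  78  82  77  86  95  88  79  72  43  67  71  71
222  65  64  63  63 
[... 911 characters left out ...]
 165 157 155 114  83
236  66  69  69  66  80 106 106 102 100  96  96  93 187  76  87  99  93 166 164 171 170 161 153 139 124 104  99  87  82  94  93  84 107
238  67  69  68  66  58  51  52  48  51  51  48  45  83 139 131  89 125  96  87  90  92  90  89  91  88  88  86  86  88  91  87  84  82
240  75  75  68  73  43  45  44  45  44  37  43  37  41  40  34  42  94  82  78  74  78  77  75  68 109 164 175 108  88  90  89  89  77
242  83  84  78  80  71  61  59  62  74  72  74  76  82  89  85  84  81  66  58  60  57  57  55 234 250 242 255  90  93  93  93  91  92
244  77  88  84  86  83  79  73  71  75  75  70  71  77  86  80  82 101 255 255 255 243 255 255 248 157 239 245 118  85  85  90  86  81
```

The lever lies level against its stop, which took 30 N at the push. The strap is at a ≈ -0.01, the specimen is home, and the arm is clear.

```bash
python3 -c "
from rig import r
print(r.sign_off())"
```

```text
the job is handed in; nothing more can be done
None
```

I handed the job in at about 55 s: specimen home in the V within about 1 mm, pad about 1 mm off the nest, lever level at its stop, arm clear. The pad's force wasn't measured, no verdict came back, and I viewed 11 pictures, one over the limit of 10.

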